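Fold up a tray, pack the eye brackets and hang the job plate

ROBOT

A 6-joint arm with a two-finger parallel gripper is mounted at the origin on the work surface. World frame = base frame: x ahead of the robot, y to its left, z up, the work surface at z = 0. Lengths are in m, angles in rad, forces in N, time in s.
With the tool pointing down it reaches from about 0.25 to 0.775 m from the base axis. Payload 4 kg.
Tool frame: the origin (TCP) lies on the centre line of the jaws, within the pads' length; the fingertips stand robot.tips_ahead ahead of it and the grasp point (between the pads) lies 8 mm behind it (robot.tips_ahead is the distance from the TCP to the fingertips, in m); z points along the fingers, y is the line along which they close (so a half turn about z gives the same grasp; the last joint's range is limited). The gripper opens to 94 mm and grips with 3 to 60 N. Pads are 16 mm wide; open, the fingers measure 119 mm over their backs; the gripper's body (75 mm by 177 mm) begins 78 mm behind the grasp point.
Start: joints at [1.073, 0.087, 1.371, -0, 1.684, -0.103], TCP at [0.212, 0.508, 0.18] pointing down, gripper open.
Joint ranges: [-3.1, 3.1], [-0.76, 2.03], [0.27, 2.55], [-1.08, 4.22], [0.17, 2.65], [-2.57, 2.57]. Speed limits (rad/s): [2.79, 2.79, 3.14, 3.14, 3.14, 3.14].

INTERFACE

Orientations are given as [roll, pitch, yaw] about the fixed x, y, z axes, in that order (R = Rz(yaw) Ry(pitch) Rx(roll)).
In Python, from bench import robot, snapshot, close_job, spotter gives the robot as it stands. The module is installed in compiled form; this text tells all that it offers.
- The arm moves only by the tool servo_tool, never from a script. Its argument "commands" is one flat list of numbers, 7 for each row, row after row: the shift along the tool's x, y, z in m, then the turn, a rotation vector about the tool's x, y, z in degrees, then the finger opening in m, from 0 to 0.094. In form: [x, y, z, ax, ay, az, grip, x, y, z, ax, ay, az, grip, ...]. A call has 1 to 10 rows; each row is the pose to reach, as a shift and turn from the pose commanded when the call began, along the tool's axes at that moment; what a row does not reach only later rows make up. A row lasts 1/8 s, in which the tool goes at most 62.5 mm and 10.7 degrees, less where a joint would pass 70% of its speed; a pose out of reach is approached as far as the arm can. A call with a gripper value outside its range is refused whole. The fingers move at their own pace and stop on an object; the grip force is fixed at half the most. Time passes only in rows, so rows that repeat a pose let the fingers close. It gives the time, the measured TCP pose, the force, the opening and the grip force at its end, in the units of the state.
- robot.get_obs(): the state, without advancing time (a new reading comes with each control period).
- snapshot(name): name is "side" or "top" or "wrist"; returns a dict with "img" (420x560x3 uint8, blue, green, red), "camera_matrix" (3x3 intrinsics, pixels), "extrinsics" (4x4, takes a point from camera to world coordinates); the wrist camera has in their place "hand_eye" (4x4, takes a point from camera to tool coordinates, whose origin is the TCP and whose axes are the flange's). Camera axes: x right, y down, z forward; pixel columns grow to the right and rows downward; lengths in m; the calibration is good to about 2 mm. A picture is of the moment at which its call begins: read the wrist's pose just before it. There is no depth.
- close_job(): hands the job in; it is judged then, once.
Trained networks look in a picture, given as the dict that the camera call returned (one of the last four; its "shot" number tells which), for a name from the list of things; names that differ only in an ending like _2 or _b are one class to them, and where a whole thing is asked for, a point or a joint stands for the part that bears it (a point fixed in the world has none). Each returns a list of dicts, best first, with "conf" (0 to 1); they miss things now and then, are a little off and sometimes report something else, mostly with a low value. They report only what shows in the picture. A call takes as long as a camera call. They do not tell look-alikes from the thing itself.
- spotter.trace(name, picture): "region" (420x560 bool, what is visible of it) and "box" ([left, top, width, height] in pixels, round what is visible of it).
The state is a dict: "time": time; "joint_positions": joint angles; "qvel": joint speeds; "joint_torque": joint torques, N m; "tool_pos": TCP position; "ee_rot": TCP orientation; "wrist_force": force on the tool from outside, world axes, zero at the start; "wrist_torque": the same for the moment, N m; "width": finger opening in m; "finger_force": force on a finger pad.
Only numpy, scipy, OpenCV 4.12 (cv2) and the standard library are available. Lean on these libraries where they do the work, as an engineer would, in place of code of your own. Each camera call takes 0.05 s, during which the arm holds its last target. There are 200 camera calls.

TASK

Pack this job: fold up all four side panels of the cardboard tray blank until they stand upright, then put every steel eye bracket that lies on the bench into the tray, standing flat on its floor with the lug up. When all are packed, lift the job plate out of its stand, hook it onto the rail at the rail's left-hand end (left as the robot sees it), slide it along to the right until it is up against the brass stop collar and let it hang there; leave everything else on the bench where it is.

Things in the scene. Friction and masses are not known exactly. Their poses are not given: they have to be found in the camera images.
- tray: cardboard tray blank fixed on a 25 mm high plywood packing block: base 140 (its x) x 200 mm (its y), 4 mm thick. A 60 mm high, 4 mm thick panel is creased onto each edge: near (-x) and far (+x) 196 mm wide, left (+y) and right (-y) 136 mm wide. Beneath the part-raised panels is open space down to the bench. Origin: centre of the block's underside, on the bench
- tray_floor (a point): centre of the tray's floor (top face of its base), 29 mm above the bench, axes as the tray's. The creases lie on the base's edges (x = +-70, y = +-100 mm) at this height. Upright, the panels stand just outside the base's edges and their tops are 60 mm above the floor
- panel_near (a joint): angle of the near panel of the tray blank (towards -x of the tray) about its crease, rad: 0 = flat out level with the base, 1.57 = upright. It starts at 0.28 to 0.6, turns up to 1.62, where its neighbours stop it, and the stiff crease (about 0.1 N m) keeps it wherever it is left
- panel_far (a joint): angle of the far panel of the tray blank (towards +x of the tray) about its crease, rad: 0 = flat out level with the base, 1.57 = upright. It starts at 0.28 to 0.6, turns up to 1.62, where its neighbours stop it, and the stiff crease (about 0.1 N m) keeps it wherever it is left
- panel_left (a joint): angle of the left panel of the tray blank (towards +y of the tray) about its crease, rad: 0 = flat out level with the base, 1.57 = upright. It starts at 0.28 to 0.6, turns up to 1.62, where its neighbours stop it, and the stiff crease (about 0.1 N m) keeps it wherever it is left
- panel_right (a joint): angle of the right panel of the tray blank (towards -y of the tray) about its crease, rad: 0 = flat out level with the base, 1.57 = upright. It starts at 0.28 to 0.6, turns up to 1.62, where its neighbours stop it, and the stiff crease (about 0.1 N m) keeps it wherever it is left
- bracket1: steel eye bracket: flat foot plate 110 (its x) x 40 (its y) x 6 mm, with an upright lug in its middle, 44 mm long in x, 10 mm thick in y, round-topped with an eye hole, top 46 mm above the bench; 0.29 to 0.43 kg; starts standing on its foot, lug up. Origin: centre of the underside. Two to four of the four brackets are there, the rest are None
- bracket2: steel eye bracket: flat foot plate 110 (its x) x 40 (its y) x 6 mm, with an upright lug in its middle, 44 mm long in x, 10 mm thick in y, round-topped with an eye hole, top 46 mm above the bench; 0.29 to 0.43 kg; starts standing on its foot, lug up. Origin: centre of the underside. Two to four of the four brackets are there, the rest are None
- bracket3: steel eye bracket: flat foot plate 110 (its x) x 40 (its y) x 6 mm, with an upright lug in its middle, 44 mm long in x, 10 mm thick in y, round-topped with an eye hole, top 46 mm above the bench; 0.29 to 0.43 kg; starts standing on its foot, lug up. Origin: centre of the underside. Two to four of the four brackets are there, the rest are None
- bracket4: steel eye bracket: flat foot plate 110 (its x) x 40 (its y) x 6 mm, with an upright lug in its middle, 44 mm long in x, 10 mm thick in y, round-topped with an eye hole, top 46 mm above the bench; 0.29 to 0.43 kg; starts standing on its foot, lug up. Origin: centre of the underside. Two to four of the four brackets are there, the rest are None
- stand: dark steel stand fixed to the bench, 56 (its x) x 82 mm (its y), 41 mm high, with an upright slot 6.5 mm wide along its y in which the job plate's lower 36 mm stands, leaning by up to 3 degrees. Origin: centre of the underside
- job_plate: job plate, 0.2 kg: grip tab, C-shaped steel hook below it, then a flat plate with a paper card, 64 mm wide (y), 4 mm thick (x), from z = -34 to -112 mm. Origin: where the rail's axis lies when it hangs (117 mm above the bench as it stands in its stand). To hang it from the robot's side, turn its +x to point along the rail's +x, away from the robot
- plate_hook (a point): middle of the hook's mouth, 17 mm below the job plate's origin, same axes. The hook is 36 mm wide in y and open on the +x side only. Heights from the plate's origin: roof underside +6, lip (x = 9 to 13 mm) down to -4, hook floor -30 mm (from the leg to x = +2 mm). Leg at x = -9 to -13 mm. So the rail goes in through the mouth from +x, then the plate drops 17 mm onto it
- plate_tab (a point): middle of the black grip tab on top of the job plate, 34 mm above the plate's origin, same axes: 24 (x) x 10 mm (y; grip it across this) and 48 mm tall, its foot on the hook's roof
- rail_mid (a point): middle of the steel rail: a rod of 12 mm diameter and 300 mm length along this frame's y (left = +y, right = -y), 170 mm above the bench, on an upright blue post 12 mm square at each end (y = +-152 mm), reaching 12 mm above the rod's axis. x points across the rail, away from the robot
- collar: brass stop collar clamped on the rail, 22 mm in diameter and 16 mm long along the rail; origin at its middle on the rail's axis; y along the rail. It sits 10 to 90 mm to the right of the rail's middle. The plate's hook cannot pass it: with the hook (36 mm wide) touching it, the plate's origin is 26 mm to its left
- grease_tin: small tin, 48 mm across, 50 mm high; not part of the job
- paint_tin: grey paint tin, 70 mm across, 65 mm high; not part of the job
- wrench: wrench, 180 mm long, lying; not part of the job
- oil_bottle: grey oil bottle, 64 mm across, 130 mm high; not part of the job
- wire_brush: hand brush, 200 mm long; not part of the job
- scraper: scraper, 280 mm long; not part of the job
- tin_cup: steel cup, 70 mm across, 80 mm high; not part of the job
Things that resemble listed ones, but are neither listed nor needed, are in the scene too. Leave any pink look-alike of the bracket3 alone.

How it is judged:
By the outcome, as a careful person would: the job done as asked, in the order asked, and still so for the second after the job is handed in, with the robot touching nothing.
Of bracket1, bracket2, bracket3, bracket4 only 2 to 4 are there at a start; the rules pass over those that are not, and their reading is None.
At some moment in a run one of bracket1, bracket2, bracket3, bracket4 may be knocked a few centimetres aside while the robot is not near it.
It also fails if it takes over 210 s, if anything falls off the work surface, if the arm or the gripper's body presses on something with over 40 N, if the wrist force passes 120 N, or if a joint passes its speed limit or range.

## Working session

There is one attempt and no reset: what is moved stays moved. The work goes in short steps, Python scripts to look and compute and a tool call to move; the robot and the scene stay as the last step left them, time stands still between calls to the robot, and variables do not carry over. Pictures are saved under pics/ and viewed, at most 14 in all, crops included, and the job is handed in when it is done.

Besides the shell and the picture viewer there is one more tool, called after "Request:" as name(argument=value, ...) on one line, values as JSON. servo_tool: Moves the arm, as the interface text tells. Its arguments: {"type":"object","properties":{"commands":{"type":"array","items":{"type":"number"}}},"required":["commands"]}

```bash
mkdir -p pics; ls; python3 - <<'E'
from bench import robot, snapshot, spotter
import cv2, numpy as np
o=robot.get_obs(); print({k:np.round(v,3).tolist() for k,v in o.items()}, robot.tips_ahead)
for n in ["top","side"]:
    s=snapshot(n); cv2.imwrite(f"pics/{n}0.png",s["img"]); print(n,s["camera_matrix"].round(1).tolist(),s["extrinsics"].round(3).tolist())
    for k in ["tray","bracket1","stand","job_plate","collar","rail_mid","panel_near","panel_far","panel_left","panel_right"]:
        try:
            for d in spotter.trace(k,s): print(n,k,round(d["conf"],2),d["box"])
        except Exception as e: print(k,e)
E
```

```text
pics
{'time': 0.0, 'joint_positions': [1.073, 0.088, 1.372, -0.0, 1.684, -0.103], 'qvel': [0.0, 0.001, -0.003, -0.001, -0.0, 0.0], 'joint_torque': [0.001, -34.018, -30.243, 0.072, 0.033, -0.0], 'tool_pos': [0.211, 0.507, 0.179], 'ee_rot': [-3.139, -0.0, 2.747], 'wrist_force': [-0.216, 0.408, 0.061], 'wrist_torque': [0.005, -0.022, 0.008], 'finger_force': 0.0, 'width': 0.094} 0.011
top [[423.6, 0.0, 281.1], [0.0, 423.6, 206.7], [0.0, 0.0, 1.0]] [[-0.019, -0.99, 0.141, 0.32], [-1.0, 0.019, -0.001, -0.005], [-0.002, -0.141, -0.99, 1.499], [0.0, 0.0, 0.0, 1.0]]
top bracket1 0.79 [318.0, 263.9, 32.7, 26.4]
top bracket1 0.69 [316.0, 210.6, 17.7, 29.8]
top bracket1 0.65 [366.4, 217.0, 11.8, 29.7]
top bracket1 0.53 [342.7, 215.6, 14.7, 31.8]
top stand 0.62 [399.9, 202.0, 18.7, 25.2]
top stand 0.18 [150.6, 159.6, 23.0, 21.4]
top job_plate 0.68 [170.5, 163.2, 93.4, 71.9]
top job_plate 0.55 [411.7, 203.0, 22.1, 17.3]
top job_plate 0.48 [380.7, 172.0, 6.0, 5.9]
top collar 0.68 [151.9, 160.1, 21.9, 23.1]
top rail_mid 0.71 [303.0, 169.1, 105.0, 22.7]
top panel_near 0.77 [191.7, 218.5, 53.2, 19.8]

[... 597 characters left out ...]
ide stand 0.55 [388.5, 347.7, 43.6, 45.1]
side job_plate 0.66 [406.1, 319.4, 32.5, 51.9]
side job_plate 0.65 [175.4, 148.8, 105.1, 73.3]
side job_plate 0.6 [111.5, 189.0, 23.7, 54.9]
side job_plate 0.51 [237.2, 188.1, 46.8, 30.2]
side collar 0.52 [352.4, 188.6, 33.0, 48.0]
side rail_mid 0.74 [311.6, 188.9, 133.1, 139.4]
side rail_mid 0.7 [354.0, 190.0, 29.4, 47.5]
side panel_near 0.76 [178.3, 181.9, 50.6, 39.9]
side panel_near 0.45 [400.8, 244.2, 13.7, 8.9]
side panel_near 0.3 [314.4, 319.1, 50.4, 43.6]
side panel_near 0.16 [391.8, 223.6, 29.2, 33.0]
side panel_far 0.74 [229.9, 150.7, 53.3, 42.3]
side panel_left 0.63 [180.8, 151.7, 49.7, 25.1]
side panel_right 0.59 [234.4, 190.3, 48.1, 30.5]
```

```bash
python3 - <<'E'
import cv2
a=cv2.imread("pics/top0.png")[130:330,120:460]; cv2.imwrite("pics/top0c.png",cv2.resize(a,(800,470),interpolation=cv2.INTER_CUBIC))
a=cv2.imread("pics/side0.png")[130:430,90:470]; cv2.imwrite("pics/side0c.png",cv2.resize(a,(760,600),interpolation=cv2.INTER_CUBIC))
E
```

```text
(no output)
```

View pics/top0c.png

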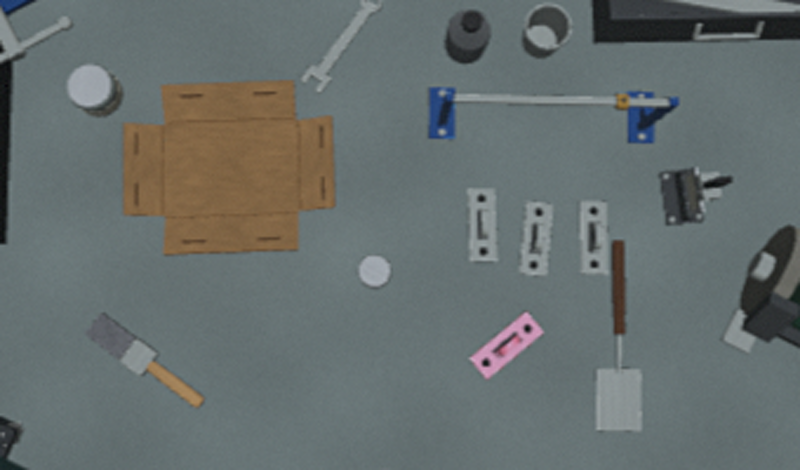

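View pics/side0c.png

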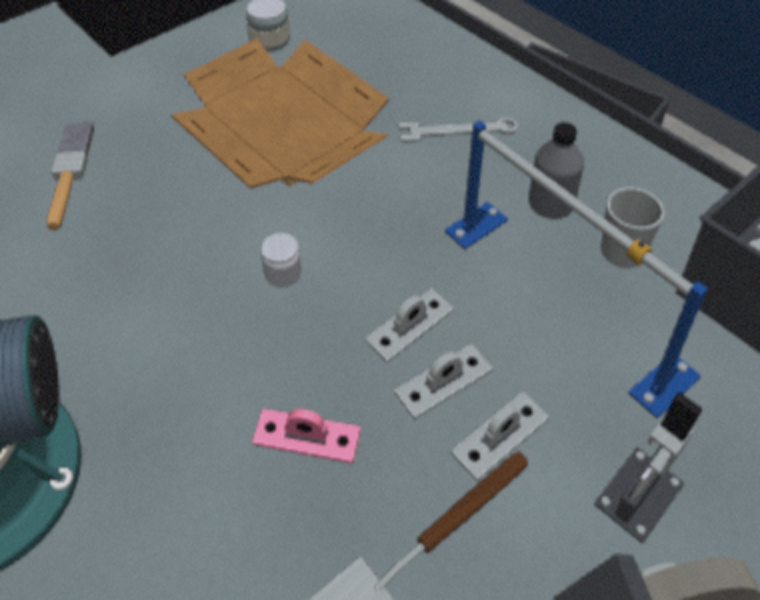

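The bench holds three grey brackets (top crop (482,225), (535,238), (594,237)) and a pink look-alike at (505,345), which I'll leave alone. The tray is at (230,165), and the stand with the plate at (690,195). The rail runs from (440,110) to (675,100), with the collar at (622,100). Next I'll compute rough poses.

```bash
cat > h.py <<'E'
import numpy as np, cv2
from scipy.spatial.transform import Rotation as R
from bench import robot, snapshot, spotter
def rot(rpy): return R.from_euler('xyz',rpy).as_matrix()
def tcp(o=None):
    o=o or robot.get_obs(); T=np.eye(4); T[:3,:3]=rot(o["ee_rot"]); T[:3,3]=o["tool_pos"]; return T
def shot(n):
    o=robot.get_obs(); s=snapshot(n)
    s["E"]=tcp(o)@s["hand_eye"] if n=="wrist" else np.array(s["extrinsics"]); return s
def px2w(s,uv,z):
    uv=np.atleast_2d(np.array(uv,float)); K=np.array(s["camera_matrix"])
    d=np.c_[uv,np.ones(len(uv))]@np.linalg.inv(K).T@s["E"][:3,:3].T; c=s["E"][:3,3]
    return c+d*((z-c[2])/d[:,2])[:,None]
def w2px(s,P):
    P=np.atleast_2d(P); Q=(P-s["E"][:3,3])@s["E"][:3,:3]; q=Q@np.array(s["camera_matrix"]).T; return q[:,:2]/q[:,2:]
def row(p,yaw,tilt=0.0):
    """shift/turn (tool axes) from the measured pose to a TCP at p, tool down at yaw, tilted by tilt rad about tool y"""
    T=tcp(); G=rot([np.pi,0,yaw])@R.from_euler('y',tilt).as_matrix()
    return np.r_[1000*T[:3,:3].T@(np.array(p)-T[:3,3]), np.degrees(R.from_matrix(T[:3,:3].T@G).as_rotvec())].round(1).tolist()
def rect(reg):
    return cv2.minAreaRect(np.argwhere(reg)[:,::-1].astype(np.float32))
E
python3 - <<'E'
from h import *
s=shot("top")
def f(u,v,z): return px2w(s,[120+u/2.353,130+v/2.35],z)[0].round(3)[:2]
for n,u,v,z in [("tray FL",163,120,.029),("FR",298,120,.029),("NL",163,214,.029),("NR",298,214,.029),("railL",445,97,.17),("railR",675,101,.17),("collar",622,100,.17),("stand",683,196,.041),("tab",715,182,.15),("grease",375,270,.05),("paint",93,88,.065)]: print(n,f(u,v,z))
for d in spotter.trace("bracket1",s):
    c,sz,a=rect(d["region"]); print(c, px2w(s,cv2.boxPoints((c,sz,a)),.006)[:,:2].round(3).tolist(), px2w(s,c,.006)[0].round(3))
w=shot("wrist"); print(np.array(w["hand_eye"]).round(3).tolist(), np.array(w["camera_matrix"])[0].round(0))
print(row([.36,.2,.30],np.pi))
E
```

```text
tray FL [0.628 0.316]
FR [0.624 0.113]
NL [0.486 0.315]
NR [0.482 0.114]
railL [ 0.623 -0.099]
railR [ 0.611 -0.412]
collar [ 0.614 -0.34 ]
stand [ 0.496 -0.454]
tab [ 0.502 -0.465]
grease [0.396 0.002]
paint [0.671 0.412]
(334.9708251953125, 276.4669189453125) [[0.265, -0.133], [0.336, -0.219], [0.304, -0.246], [0.234, -0.16]] [ 0.285 -0.189  0.006]
(218.00765991210938, 228.7140350341797) [[0.49, 0.319], [0.493, 0.119], [0.428, 0.117], [0.425, 0.316]] [0.459 0.218 0.006]
(324.5, 224.5) [[0.519, -0.141], [0.518, -0.18], [0.415, -0.177], [0.416, -0.138]] [ 0.467 -0.159  0.006]
(372.5, 231.0) [[0.494, -0.311], [0.494, -0.35], [0.387, -0.344], [0.388, -0.306]] [ 0.441 -0.328  0.006]
[[-0.001, -0.97, -0.244, 0.071], [1.0, -0.001, -0.0, -0.0], [0.0, -0.244, 0.97, -0.204], [0.0, 0.0, 0.0, 1.0]] [352.   0. 286.]
[-255.4, -226.9, -119.9, 0.0, 0.0, -22.6]
```

Request:
servo_tool(commands=[-0.362, -0.167, -0.07, 0, 0, -22.6, 0, -0.362, -0.167, -0.07, 0, 0, -22.6, 0, -0.362, -0.167, -0.07, 0, 0, -22.6, 0, -0.362, -0.167, -0.07, 0, 0, -22.6, 0, -0.362, -0.167, -0.07, 0, 0, -22.6, 0, -0.362, -0.167, -0.07, 0, 0, -22.6, 0, -0.362, -0.167, -0.07, 0, 0, -22.6, 0, -0.362, -0.167, -0.07, 0, 0, -22.6, 0, -0.362, -0.167, -0.07, 0, 0, -22.6, 0, -0.362, -0.167, -0.07, 0, 0, -22.6, 0])

```text
time: 2.5
tool_pos: [0.4805, 0.2154, 0.2499]
ee_rot: [3.141, -0.001, -3.14]
wrist_force: [0.5, 0.3, -0.3]
width: 0.0006
finger_force: 0.0
```

```bash
python3 - <<'E'
from h import *
o=robot.get_obs(); print(o["time"],o["tool_pos"],o["ee_rot"],np.round(o["joint_positions"],2))
s=shot("wrist"); a=s["img"].copy()
g=np.array([[.627,.315,.029],[.625,.114,.029],[.485,.114,.029],[.485,.315,.029]])
print(w2px(s,g).round(1).tolist())
cv2.imwrite("pics/w1.png",a)
import pickle; pickle.dump({k:s[k] for k in("img","camera_matrix","E")},open("w1.pkl","wb"))
E
```

```text
2.5 [0.48053322 0.21537475 0.24990045] [ 3.14130128e+00 -5.28709445e-04 -3.13997606e+00] [ 0.31  0.03  1.29  0.    1.82 -1.26]
[[361.2, 291.6], [209.1, 290.1], [203.2, 185.4], [367.4, 185.6]]
```

View pics/w1.png

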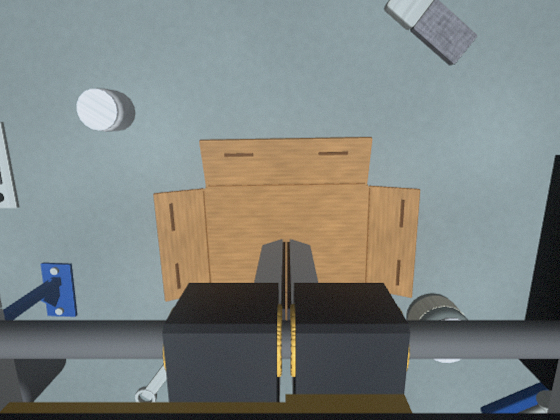

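The near crease shows at v≈185, from u≈205 (right corner) to u≈368 (left corner). My prediction was within 2 px. I'll refine this with a subpixel crease fit.

```bash
python3 - <<'E'
from h import *; import pickle
s=pickle.load(open("w1.pkl","rb")); g=cv2.GaussianBlur(cv2.cvtColor(s["img"],6),(3,3),0).astype(float)
def dark(axis,rng,c,w=7):
    P=[]
    for i in rng:
        l=g[c-w:c+w+1,i] if axis=='h' else g[i,c-w:c+w+1]
        j=np.argmin(l)+c-w; P.append((i,j) if axis=='h' else (j,i))
    P=np.array(P,float); vx,vy,x,y=cv2.fitLine(P.astype(np.float32),cv2.DIST_HUBER,0,.01,.01).ravel()
    W=px2w(s,[[x-60*vx,y-60*vy],[x,y],[x+60*vx,y+60*vy]],.029); return W[:,:2].round(4).tolist()
print("near",dark('h',range(212,362),185,4)); print("right",dark('v',range(195,278),207,5)); print("left",dark('v',range(195,280),368,4))
# outer edge of panels: angle estimates from corners
z=.029
for n,a,b in [("near",(201,140),(371,137))]:
    for th in (.28,.4,.5,.6): print(th, px2w(s,[a,b],.029+.06*np.sin(th))[:,0], .485-.06*np.cos(th))
for n,a,b in [("right",(155,193),(166,299)),("left",(419,188),(413,296))]:
    for th in (.28,.4,.5,.6): print(n,th, px2w(s,[a,b],.029+.06*np.sin(th))[:,1], (.114-.06*np.cos(th)) if n=="right" else .315+.06*np.cos(th))
E
```

```text
near [[0.4845, 0.1444], [0.4832, 0.2178], [0.4819, 0.2911]]
right [[0.4736, 0.1134], [0.55, 0.1147], [0.6334, 0.1161]]
left [[0.6348, 0.3199], [0.5511, 0.3186], [0.4745, 0.3174]]
0.28 [0.42958344 0.42603894] 0.42733667370135375
0.4 [0.42925083 0.42576516] 0.4297363403598269
0.5 [0.42898604 0.42554721] 0.4323450462865776
0.6 [0.42873535 0.42534087] 0.4354798631054193
right 0.28 [0.06048754 0.06222362] 0.05633667370135375
right 0.4 [0.06305404 0.06476131] 0.0587363403598269
right 0.5 [0.06509719 0.06678151] 0.061345046286577644
right 0.6 [0.06703159 0.0686942 ] 0.06447986310541931
left 0.28 [0.37210565 0.37744796] 0.37266332629864624
left 0.4 [0.36949964 0.37475327] 0.3702636596401731
left 0.5 [0.36742504 0.37260808] 0.3676549537134224
left 0.6 [0.36546085 0.37057705] 0.3645201368945807
```

Request:
servo_tool(commands=[0.073, 0.001, 0.08, 0, 0, 0, 0, 0.073, 0.001, 0.08, 0, 0, 0, 0, 0.073, 0.001, 0.14, 0, 0, 0, 0, 0.073, 0.001, 0.19, 0, 0, 0, 0, 0.073, 0.001, 0.231, 0, 0, 0, 0, 0.073, 0.001, 0.231, 0, 0, 0, 0])

```text
time: 3.3
tool_pos: [0.4046, 0.2148, 0.0158]
ee_rot: [-3.139, -0.008, -3.14]
wrist_force: [-0.6, 0.3, 0.1]
width: 0.0005
finger_force: 0.0
```

```bash
python3 - <<'E'
import numpy as np
th=np.array([.28,.4,.6,.8,1.0,1.15,1.3,1.42,1.52,1.6])
X=60*np.cos(th)+4*np.sin(th); ze=29+60*np.sin(th)-4*np.cos(th); tip=8+1.1*(ze-41.8)
print(np.c_[th,X+8,tip+11].round(1).tolist())
E
```

```text
[[0.3, 66.8, 18.9], [0.4, 64.8, 26.6], [0.6, 59.8, 38.6], [0.8, 52.7, 49.2], [1.0, 43.8, 58.1], [1.2, 36.2, 63.4], [1.3, 27.9, 67.3], [1.4, 21.0, 69.5], [1.5, 15.0, 70.6], [1.6, 10.2, 71.0]]
```

Request:
servo_tool(commands=[-0.011, 0, -0.008, 0, 0, 0, 0, -0.016, 0, -0.02, 0, 0, 0, 0, -0.023, 0, -0.03, 0, 0, 0, 0, -0.032, 0, -0.039, 0, 0, 0, 0, -0.04, 0, -0.044, 0, 0, 0, 0, -0.048, 0, -0.048, 0, 0, 0, 0, -0.055, 0, -0.0505, 0, 0, 0, 0, -0.061, 0, -0.0515, 0, 0, 0, 0, -0.0655, 0, -0.052, 0, 0, 0, 0, -0.0655, 0, -0.052, 0, 0, 0, 0])

```text
time: 4.55
tool_pos: [0.474, 0.2153, 0.0708]
ee_rot: [-3.142, -0.001, 3.141]
wrist_force: [0.8, -0.3, -0.3]
width: 0.0009
finger_force: 0.0
```

Request:
servo_tool(commands=[-0.002, 0, 0, 0, 0, 0, 0, -0.003, 0, 0, 0, 0, 0, 0, -0.003, 0, 0, 0, 0, 0, 0])

```text
time: 4.92
tool_pos: [0.4769, 0.2153, 0.0711]
ee_rot: [3.142, 0.0, 3.141]
wrist_force: [-0.3, 0.6, -0.7]
width: 0.0006
finger_force: 0.0
```

```bash
python3 - <<'E'
from h import *
s=shot("side"); a=cv2.resize(s["img"][130:250,150:350],(800,480),interpolation=2); cv2.imwrite("pics/s2.png",a)
w=shot("wrist"); cv2.imwrite("pics/w2.png",w["img"])
E
```

```text
(no output)
```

View pics/s2.png

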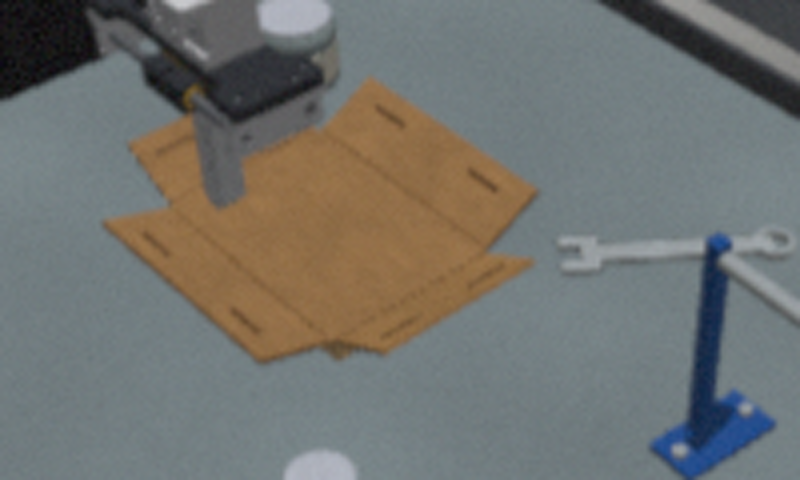

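View pics/w2.png

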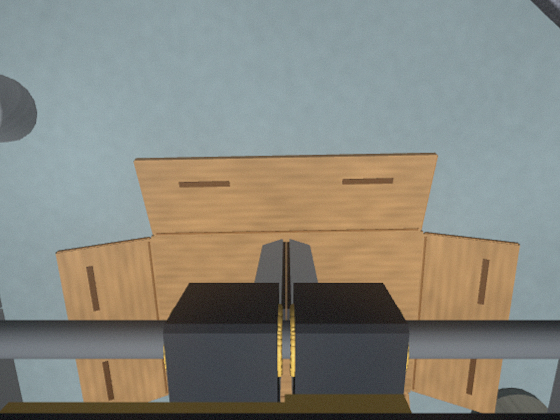

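Request:
servo_tool(commands=[0, 0, -0.03, 0, 0, 0, 0, 0.035, 0, -0.03, 0, 0, 0, 0, 0.069, 0, -0.03, 0, 0, 0, 0, 0.069, 0, 0.01, 0, 0, 0, 0, 0.069, 0, 0.052, 0, 0, 0, 0, 0.069, 0, 0.052, 0, 0, 0, 0, 0.063, 0, 0.05, 0, 0, 0, 0, 0.058, 0, 0.044, 0, 0, 0, 0, 0.055, 0, 0.037, 0, 0, 0, 0, 0.053, 0, 0.032, 0, 0, 0, 0])

```text
time: 6.28
tool_pos: [0.4252, 0.2156, 0.0407]
ee_rot: [3.141, 0.002, 3.141]
wrist_force: [0.2, 0.7, -0.6]
width: 0.0003
finger_force: 0.0
```

```bash
python3 - <<'E'
from h import *
s=shot("side"); a=cv2.resize(s["img"][150:240,150:270],(800,600),interpolation=2); cv2.imwrite("pics/s3.png",a)
o=robot.get_obs(); print(o["tool_pos"],o["wrist_force"])
w=shot("wrist")
for k in ["panel_near"]:
    for d in spotter.trace(k,w): print(d["conf"],d["box"])
cv2.imwrite("pics/w3.png",w["img"])
E
```

```text
[0.4255143  0.21571684 0.04106994] [0.89100864 0.13625525 0.11711194]
0.73 [119.0, 239.5, 329.6, 80.0]
```

View pics/s3.png

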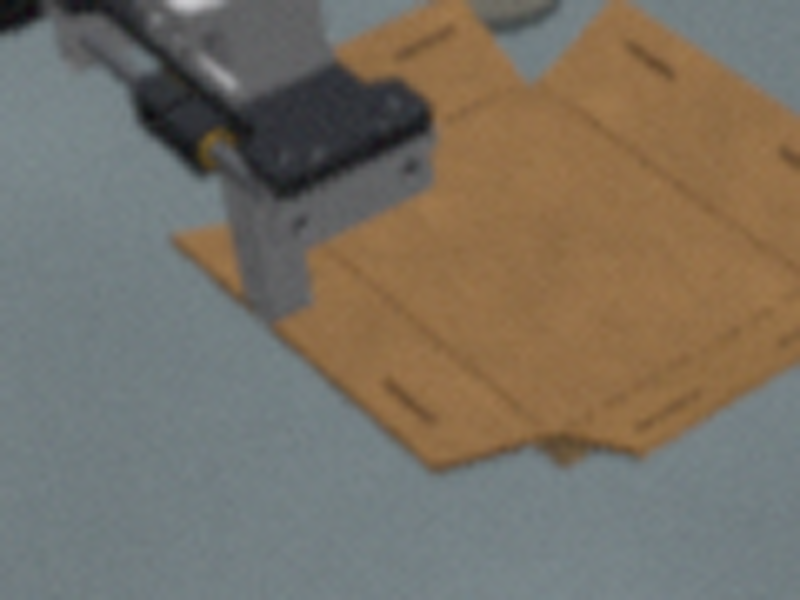

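```bash
python3 - <<'E'
from h import *
s=shot("side"); c=lambda P:((w2px(s,P)-[150,150])*6.667).round(0).tolist()
print("tip corners",c([[.425+a,.2156+b,.030] for a in(-.008,.008) for b in(-.012,.012)]))
t=np.array([.5535,.2166,.029]); Rz=R.from_euler('z',.0175).as_matrix()
for th in (0,.15,.3,.45,.6): print(th,c([t+Rz@[-.070-.06*np.cos(th),b,.06*np.sin(th)] for b in(.098,-.098)]))
print("crease",c([t+Rz@[-.070,b,0] for b in(.098,-.098)]))
w=shot("wrist")
for th in (0,.15,.3,.45,.6): print(th,w2px(w,[t+Rz@[-.070-.06*np.cos(th),b,.06*np.sin(th)] for b in(.098,-.098)]).round(0).tolist())
cv2.imwrite("pics/w3.png",w["img"])
E
```

```text
tip corners [[291.0, 400.0], [259.0, 371.0], [323.0, 383.0], [292.0, 354.0]]
0 [[165.0, 270.0], [427.0, 504.0]]
0.15 [[163.0, 254.0], [426.0, 488.0]]
0.3 [[163.0, 237.0], [428.0, 470.0]]
0.45 [[167.0, 219.0], [432.0, 451.0]]
0.6 [[172.0, 200.0], [440.0, 431.0]]
crease [[280.0, 212.0], [546.0, 434.0]]
0 [[438.0, 233.0], [132.0, 238.0]]
0.15 [[444.0, 238.0], [126.0, 244.0]]
0.3 [[450.0, 246.0], [120.0, 252.0]]
0.45 [[456.0, 257.0], [114.0, 263.0]]
0.6 [[462.0, 270.0], [108.0, 276.0]]
```

View pics/w3.png

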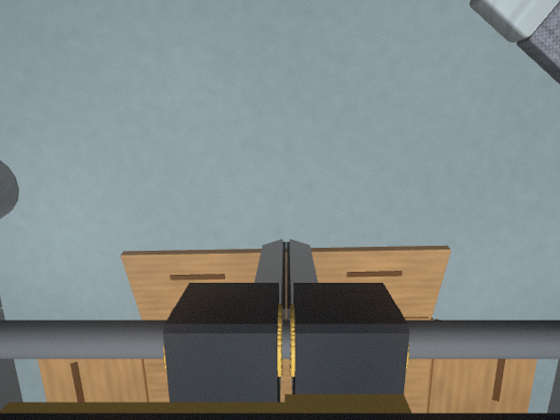

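```bash
python3 - <<'E'
from h import *
print(repr(robot.tips_ahead),[a for a in dir(robot) if a[0]!='_'])
s=shot("side")
for z in (.06,.075,.09): print(z,((w2px(s,[[.4769+a,.2153+b,z] for a in(-.008,.008) for b in(-.012,.012)])-[150,130])*4).round(0).tolist())
for z in (.03,.045,.06): print(z,((w2px(s,[[.4255+a,.2153+b,z] for a in(-.008,.008) for b in(-.012,.012)])-[150,150])*6.667).round(0).tolist())
E
```

```text
0.011 ['IKError', 'get_obs', 'tips_ahead']
0.06 [[232.0, 255.0], [212.0, 239.0], [251.0, 245.0], [231.0, 229.0]]
0.075 [[229.0, 239.0], [210.0, 222.0], [248.0, 229.0], [229.0, 213.0]]
0.09 [[226.0, 222.0], [207.0, 206.0], [246.0, 212.0], [226.0, 196.0]]
0.03 [[292.0, 400.0], [261.0, 371.0], [324.0, 383.0], [293.0, 354.0]]
0.045 [[287.0, 374.0], [256.0, 345.0], [319.0, 356.0], [288.0, 328.0]]
0.06 [[282.0, 347.0], [250.0, 318.0], [315.0, 330.0], [283.0, 301.0]]
```

Request:
servo_tool(commands=[0, 0, -0.05, 0, 0, 0, 0.05, 0.03, 0, -0.05, 0, 0, 0, 0.05, 0.03, 0, -0.05, 0, 0, 0, 0.05, 0.03, 0, -0.05, 0, 0, 0, 0.05])

```text
time: 7.08
tool_pos: [0.394, 0.2152, 0.0885]
ee_rot: [-3.141, -0.0, 3.141]
wrist_force: [-0.8, 0.5, 0.1]
width: 0.0368
finger_force: 0.0
```

```bash
python3 - <<'E'
from h import *
o=robot.get_obs(); p=o["tool_pos"]; print(p,o["width"])
s=shot("side"); a=cv2.resize(s["img"][130:250,130:290],(800,600),interpolation=2)
w=shot("wrist")
for z,c in ((p[2]-.011,(0,0,255)),(p[2]+.024,(0,255,0))):
  for a0 in(-.008,.008):
    for b in(-.037,-.025,.025,.037):
      q=((w2px(s,[[p[0]+a0,p[1]+b,z]])[0]-[130,130])*5).astype(int); cv2.circle(a,tuple(int(v) for v in q),3,c,-1)
      q=w2px(w,[[p[0]+a0,p[1]+b,z]])[0].astype(int); cv2.circle(w["img"],tuple(int(v) for v in q),2,c,-1)
b=cv2.resize(w["img"],(800,600))[250:550]
cv2.imwrite("pics/s4.png",np.vstack([a[:300+120],b])[:600+120][:: 1] if 0 else cv2.resize(np.vstack([a[:420],b]),(600,540)))
E
```

```text
[0.39397112 0.21523889 0.08851579] 0.03676688014616384
```

View pics/s4.png

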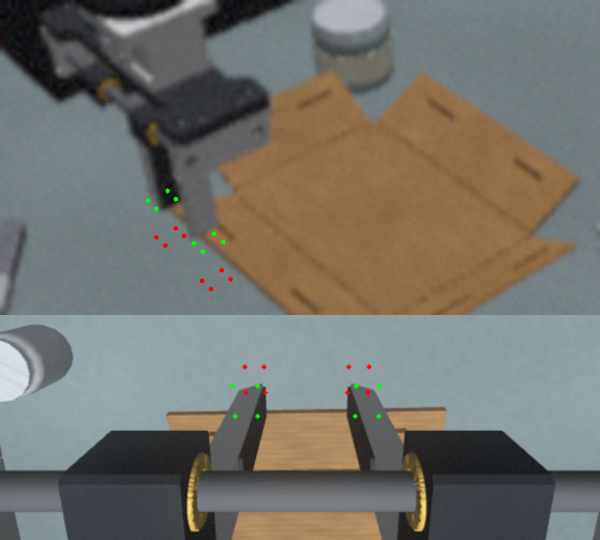

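Request:
servo_tool(commands=[0, 0, 0.05, 0, 0, 0, 0, 0, 0, 0.07, 0, 0, 0, 0, 0, 0, 0.077, 0, 0, 0, 0, 0, 0, 0.077, 0, 0, 0, 0, 0, 0, 0.08, 0, 0, 0, 0])

```text
time: 7.8
tool_pos: [0.3954, 0.2158, 0.0104]
ee_rot: [3.14, 0.003, 3.141]
wrist_force: [-0.2, 0.3, -0.9]
width: 0.0023
finger_force: 0.0
```

```bash
python3 - <<'E'
from h import *
o=robot.get_obs(); p=o["tool_pos"]; print(p,o["width"],o["wrist_force"])
s=shot("side"); a=cv2.resize(s["img"][150:240,130:250],(800,600),interpolation=2)
for z,c in ((p[2]-.011,(0,0,255)),(p[2]+.024,(0,255,0))):
  for a0 in(-.008,.008):
    for b in(-.012,.012):
      q=((w2px(s,[[p[0]+a0,p[1]+b,z]])[0]-[130,150])*6.667).astype(int); cv2.circle(a,tuple(int(v) for v in q),3,c,-1)
cv2.imwrite("pics/s5.png",a)
E
```

```text
[0.39538174 0.21584562 0.0103944 ] 0.002265089604937398 [-0.18489048  0.34594667 -0.88560933]
```

View pics/s5.png

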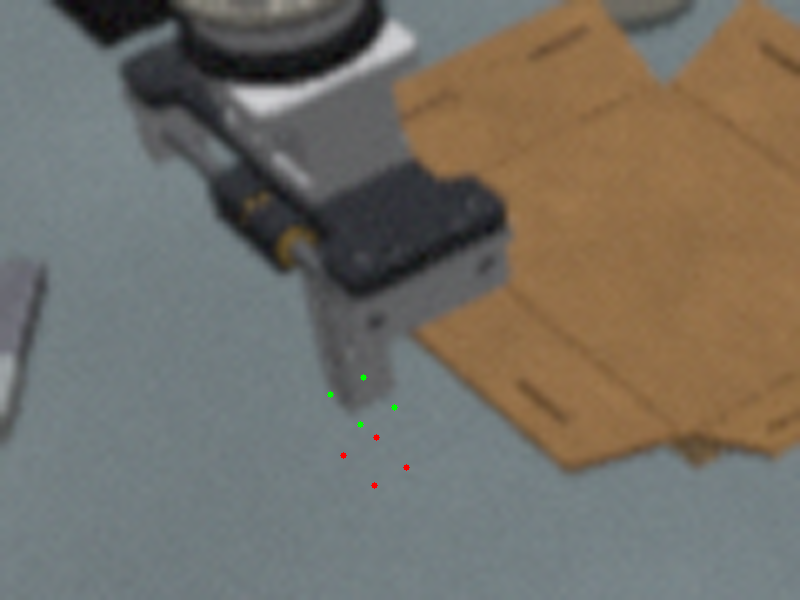

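Request:
servo_tool(commands=[0, 0, 0.005, 0, 0, 0, 0, 0, 0, 0.01, 0, 0, 0, 0, 0, 0, 0.014, 0, 0, 0, 0, 0, 0, 0.017, 0, 0, 0, 0, 0, 0, 0.02, 0, 0, 0, 0, 0, 0, 0.022, 0, 0, 0, 0])

```text
time: 8.6
tool_pos: [0.3939, 0.2154, -0.0131]
ee_rot: [3.142, -0.0, 3.141]
wrist_force: [0.0, 0.1, 0.5]
width: 0.0005
finger_force: 0.0
```

Request:
servo_tool(commands=[0, 0, 0.002, 0, 0, 0, 0, 0, 0, 0.004, 0, 0, 0, 0, 0, 0, 0.006, 0, 0, 0, 0, 0, 0, 0.008, 0, 0, 0, 0, 0, 0, 0.008, 0, 0, 0, 0])

```text
time: 9.22
tool_pos: [0.3938, 0.2153, -0.0211]
ee_rot: [-3.142, -0.0, 3.141]
wrist_force: [-0.4, -0.3, -0.5]
width: 0.0005
finger_force: 0.0
```

Request:
servo_tool(commands=[0, 0, 0.002, 0, 0, 0, 0, 0, 0, 0.003, 0, 0, 0, 0, 0, 0, 0.004, 0, 0, 0, 0, 0, 0, 0.005, 0, 0, 0, 0, 0, 0, 0.006, 0, 0, 0, 0])

```text
time: 9.85
tool_pos: [0.3941, 0.2154, -0.0252]
ee_rot: [-3.141, -0.0, 3.141]
wrist_force: [-5.7, -1.6, 14.0]
width: 0.0006
finger_force: 7.2
```

Contact calibration shows the fingertips are really 24.5 mm behind the reported TCP, although the stated figure puts them 11 mm ahead. I'll use the measured offset and redo the near panel.

Request:
servo_tool(commands=[-0.0225, 0, -0.011, 0, 0, 0, 0, -0.025, 0, -0.0186, 0, 0, 0, 0, -0.03, 0, -0.0306, 0, 0, 0, 0, -0.037, 0, -0.0412, 0, 0, 0, 0, -0.046, 0, -0.05, 0, 0, 0, 0, -0.053, 0, -0.0554, 0, 0, 0, 0, -0.0615, 0, -0.0593, 0, 0, 0, 0, -0.0685, 0, -0.0615, 0, 0, 0, 0, -0.0745, 0, -0.0626, 0, 0, 0, 0, -0.0785, 0, -0.063, 0, 0, 0, 0])

```text
time: 11.1
tool_pos: [0.4729, 0.2154, 0.036]
ee_rot: [3.141, -0.0, 3.141]
wrist_force: [-3.0, 0.4, 2.6]
width: 0.0007
finger_force: 1.4
```

Request:
servo_tool(commands=[-0.001, 0, 0, 0, 0, 0, 0, -0.001, 0, 0, 0, 0, 0, 0])

```text
time: 11.35
tool_pos: [0.4734, 0.2153, 0.0359]
ee_rot: [3.142, -0.0, 3.141]
wrist_force: [-2.5, 0.6, 2.1]
width: 0.0006
finger_force: 1.0
```

```bash
python3 - <<'E'
from h import *
s=shot("side"); t=np.array([.5535,.2166,.029]); Rz=R.from_euler('z',.0175).as_matrix()
for th in (.3,1.2,1.4,1.57): print(th,((w2px(s,[t+Rz@[-.070-.06*np.cos(th),b,.06*np.sin(th)] for b in(.098,-.098)])-[150,130])*5).round(0).tolist())
cv2.imwrite("pics/s6.png",cv2.resize(s["img"][130:250,150:310],(800,600),interpolation=2))
E
```

```text
0.3 [[123.0, 278.0], [321.0, 452.0]]
1.2 [[164.0, 200.0], [368.0, 368.0]]
1.4 [[180.0, 187.0], [385.0, 354.0]]
1.57 [[195.0, 179.0], [400.0, 344.0]]
```

View pics/s6.png

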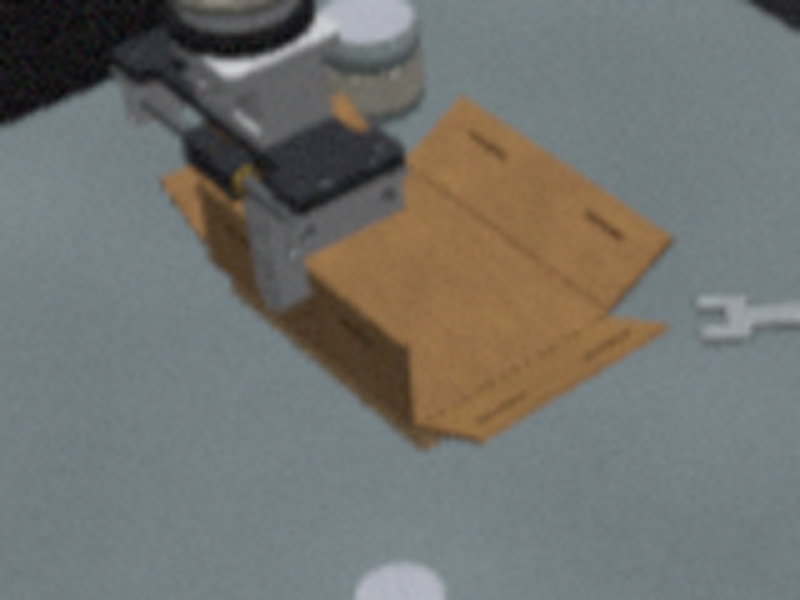

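Request:
servo_tool(commands=[0.012, 0, 0, 0, 0, 0, 0, 0.015, 0, -0.05, 0, 0, 0, 0, 0.015, 0, -0.08, 0, 0, 10, 0, -0.0796, -0.175, -0.08, 0, 0, 90, 0, -0.0796, -0.175, -0.08, 0, 0, 90, 0, -0.0796, -0.175, -0.08, 0, 0, 90, 0, -0.0796, -0.175, -0.08, 0, 0, 90, 0, -0.0796, -0.175, -0.08, 0, 0, 90, 0, -0.0796, -0.175, -0.08, 0, 0, 90, 0, -0.0796, -0.175, -0.08, 0, 0, 90, 0])

```text
time: 12.65
tool_pos: [0.5527, 0.0399, 0.1159]
ee_rot: [3.141, 0.001, 1.648]
wrist_force: [0.6, 0.9, -0.7]
width: 0.0004
finger_force: 0.0
```

Request:
servo_tool(commands=[-0.0796, -0.175, -0.08, 0, 0, 90, 0])

```text
time: 12.78
tool_pos: [0.5016, 0.0124, 0.1358]
ee_rot: [-3.134, 0.001, 1.463]
wrist_force: [0.6, -0.8, 0.5]
width: 0.0007
finger_force: 0.0
```

Request:
servo_tool(commands=[0, 0, 0, 0, 0, 0, 0, 0, 0, 0, 0, 0, 0, 0])

```text
time: 13.02
tool_pos: [0.5029, 0.0122, 0.1403]
ee_rot: [3.14, -0.0, 1.467]
wrist_force: [-0.1, -0.1, -0.4]
width: 0.0005
finger_force: 0.0
```

```bash
python3 - <<'E'
from h import *
print(tcp()[:3,3],robot.get_obs()["ee_rot"][2],row([.553,.040,-.0165],np.pi/2))
E
```

```text
[0.50288309 0.01215017 0.14034621] 1.46742707391777 [32.9, 46.7, 156.9, 0.1, 0.0, -5.9]
```

Request:
servo_tool(commands=[0.033, 0.047, 0.03, 0, 0, -5.9, 0, 0.033, 0.047, 0.06, 0, 0, -5.9, 0, 0.033, 0.047, 0.11, 0, 0, -5.9, 0, 0.033, 0.047, 0.15, 0, 0, -5.9, 0, 0.033, 0.047, 0.157, 0, 0, -5.9, 0, 0.033, 0.047, 0.157, 0, 0, -5.9, 0])

```text
time: 13.78
tool_pos: [0.5534, 0.0404, -0.0168]
ee_rot: [3.141, -0.0, 1.57]
wrist_force: [-0.3, 0.7, -0.4]
width: 0.0004
finger_force: 0.0
```

Request:
servo_tool(commands=[0.009, 0, 0, 0, 0, 0, 0, 0.011, 0, -0.0076, 0, 0, 0, 0, 0.016, 0, -0.0196, 0, 0, 0, 0, 0.0235, 0, -0.03, 0, 0, 0, 0, 0.032, 0, -0.039, 0, 0, 0, 0, 0.04, 0, -0.0444, 0, 0, 0, 0, 0.048, 0, -0.0483, 0, 0, 0, 0, 0.055, 0, -0.0505, 0, 0, 0, 0, 0.061, 0, -0.0515, 0, 0, 0, 0, 0.065, 0, -0.052, 0, 0, 0, 0])

```text
time: 15.02
tool_pos: [0.5526, 0.1051, 0.0349]
ee_rot: [-3.141, 0.001, 1.57]
wrist_force: [-2.4, -3.1, 0.3]
width: 0.0002
finger_force: 1.6
```

Request:
servo_tool(commands=[0.001, 0, 0, 0, 0, 0, 0, 0.001, 0, 0, 0, 0, 0, 0])

```text
time: 15.28
tool_pos: [0.5526, 0.1053, 0.0349]
ee_rot: [-3.141, 0.001, 1.569]
wrist_force: [-1.9, -5.2, 0.8]
width: -0.0
finger_force: 2.2
```

Request:
servo_tool(commands=[-0.012, 0, 0, 0, 0, 0, 0, -0.012, 0, -0.05, 0, 0, 0, 0, 0, 0, -0.09, 0, 0, 0, 0, 0.06, 0, -0.09, 0, 0, 0, 0, 0.12, 0, -0.09, 0, 0, 0, 0, 0.18, 0, -0.09, 0, 0, 0, 0, 0.24, 0, -0.09, 0, 0, 0, 0, 0.288, 0, -0.09, 0, 0, 0, 0, 0.288, 0, -0.04, 0, 0, 0, 0, 0.288, 0, 0.015, 0, 0, 0, 0])

```text
time: 16.52
tool_pos: [0.5545, 0.3964, 0.0205]
ee_rot: [3.138, -0.005, 1.571]
wrist_force: [-0.0, 0.6, 0.4]
width: 0.0003
finger_force: 0.0
```

Request:
servo_tool(commands=[0, 0, 0.03, 0, 0, 0, 0, 0, 0, 0.0365, 0, 0, 0, 0, 0, 0, 0.0365, 0, 0, 0, 0])

```text
time: 16.9
tool_pos: [0.554, 0.3945, -0.0155]
ee_rot: [3.141, -0.002, 1.569]
wrist_force: [0.6, -0.0, 0.5]
width: 0.0003
finger_force: 0.0
```

Request:
servo_tool(commands=[-0.009, 0, 0, 0, 0, 0, 0, -0.011, 0, -0.0076, 0, 0, 0, 0, -0.016, 0, -0.0196, 0, 0, 0, 0, -0.0235, 0, -0.03, 0, 0, 0, 0, -0.032, 0, -0.039, 0, 0, 0, 0, -0.04, 0, -0.0444, 0, 0, 0, 0, -0.048, 0, -0.0483, 0, 0, 0, 0, -0.055, 0, -0.0505, 0, 0, 0, 0, -0.061, 0, -0.0515, 0, 0, 0, 0, -0.065, 0, -0.052, 0, 0, 0, 0])

```text
time: 18.15
tool_pos: [0.5535, 0.329, 0.0357]
ee_rot: [3.141, -0.001, 1.569]
wrist_force: [1.9, 2.6, -0.3]
width: 0.0007
finger_force: 1.5
```

Request:
servo_tool(commands=[-0.001, 0, 0, 0, 0, 0, 0, -0.001, 0, 0, 0, 0, 0, 0])

```text
time: 18.4
tool_pos: [0.5535, 0.3288, 0.0357]
ee_rot: [3.141, -0.001, 1.57]
wrist_force: [2.3, 4.5, -0.6]
width: 0.0005
finger_force: 2.2
```

Request:
servo_tool(commands=[-0.001, 0, 0, 0, 0, 0, 0, -0.001, 0, 0, 0, 0, 0, 0])

```text
time: 18.65
tool_pos: [0.5535, 0.3288, 0.0357]
ee_rot: [3.14, -0.003, 1.57]
wrist_force: [2.7, 6.3, -0.5]
width: 0.0003
finger_force: 3.1
```

Request:
servo_tool(commands=[0.012, 0, 0, 0, 0, 0, 0, 0.012, 0, -0.05, 0, 0, 0, 0, 0.012, 0, -0.09, 0, 0, -10, 0, -0.112, 0.147, -0.09, 0, 0, -90, 0, -0.112, 0.147, -0.09, 0, 0, -90, 0, -0.112, 0.147, -0.09, 0, 0, -90, 0, -0.112, 0.147, -0.09, 0, 0, -90, 0, -0.112, 0.147, -0.09, 0, 0, -90, 0, -0.112, 0.147, -0.09, 0, 0, -90, 0, -0.112, 0.147, -0.09, 0, 0, -90, 0])

```text
time: 19.9
tool_pos: [0.6989, 0.2142, 0.1244]
ee_rot: [-3.139, -0.004, 3.062]
wrist_force: [-0.1, -1.2, 0.2]
width: 0.0005
finger_force: 0.0
```

Request:
servo_tool(commands=[0, 0, 0, 0, 0, -10, 0, 0, 0, 0, 0, 0, -10, 0])

```text
time: 20.15
tool_pos: [0.6991, 0.2145, 0.1246]
ee_rot: [-3.14, -0.003, -3.054]
wrist_force: [0.5, 0.7, -0.1]
width: 0.0004
finger_force: 0.0
```

```bash
python3 - <<'E'
from h import *
print(tcp()[:3,3],robot.get_obs()["ee_rot"][2],row([.7005,.2166,-.0165],np.pi))
E
```

```text
[0.69910502 0.21450697 0.12460098] -3.0541739795061726 [-2.0, 2.2, 141.1, -0.1, -0.2, 5.0]
```

Request:
servo_tool(commands=[-0.002, 0.002, 0.04, 0, 0, 5, 0, -0.002, 0.002, 0.09, 0, 0, 5, 0, -0.002, 0.002, 0.135, 0, 0, 5, 0, -0.002, 0.002, 0.141, 0, 0, 5, 0, -0.002, 0.002, 0.141, 0, 0, 5, 0])

```text
time: 20.78
tool_pos: [0.7021, 0.2171, -0.0147]
ee_rot: [-3.141, 0.0, -3.14]
wrist_force: [0.2, 0.4, 0.9]
width: 0.0007
finger_force: 0.0
```

Request:
servo_tool(commands=[0.01, 0, 0, 0, 0, 0, 0, 0.012, 0, -0.0076, 0, 0, 0, 0, 0.017, 0, -0.0196, 0, 0, 0, 0, 0.0245, 0, -0.03, 0, 0, 0, 0, 0.033, 0, -0.039, 0, 0, 0, 0, 0.041, 0, -0.0444, 0, 0, 0, 0, 0.049, 0, -0.0483, 0, 0, 0, 0, 0.056, 0, -0.0505, 0, 0, 0, 0, 0.062, 0, -0.0515, 0, 0, 0, 0, 0.066, 0, -0.052, 0, 0, 0, 0])

```text
time: 22.02
tool_pos: [0.6375, 0.2168, 0.0364]
ee_rot: [3.141, 0.005, -3.139]
wrist_force: [11.2, -1.4, -7.7]
width: 0.0005
finger_force: 5.0
```

Request:
servo_tool(commands=[0.001, 0, 0, 0, 0, 0, 0, 0.002, 0, 0, 0, 0, 0, 0])

```text
time: 22.28
tool_pos: [0.6376, 0.2168, 0.0365]
ee_rot: [3.141, 0.008, -3.14]
wrist_force: [11.1, 0.7, -6.2]
width: 0.0007
finger_force: 5.5
```

Request:
servo_tool(commands=[-0.012, 0, 0, 0, 0, 0, 0, -0.014, 0, -0.05, 0, 0, 0, 0, -0.014, 0, -0.1, 0, 0, 0, 0, 0.05, 0, -0.15, 0, 0, 0, 0.05, 0.11, 0, -0.2, 0, 0, 0, 0.05, 0.15, 0, -0.23, 0, 0, 0, 0.05, 0.15, 0, -0.23, 0, 0, 0, 0.05, 0.15, 0, -0.23, 0, 0, 0, 0.05])

```text
time: 23.28
tool_pos: [0.4838, 0.2169, 0.2679]
ee_rot: [3.141, 0.003, -3.138]
wrist_force: [-0.1, -0.3, -1.1]
width: 0.0466
finger_force: 0.0
```

```bash
python3 - <<'E'
from h import *
o=robot.get_obs(); print(o["tool_pos"],o["ee_rot"])
s=shot("wrist"); T=shot("side")
cv2.imwrite("pics/t7.png",np.hstack([cv2.resize(s["img"][100:400,100:480],(450,356)),cv2.resize(T["img"][130:250,170:290],(350,356),interpolation=2)]))
g=cv2.cvtColor(s["img"],6)
for c in [(.5545,.2166)]:
  t=np.array([*c,.029]); Rz=R.from_euler('z',.0175).as_matrix()
  for x,y in [(-.070,.1),(-.07,-.1),(.07,.1),(.07,-.1)]:
    for z in (0,.06): print(x,y,z,w2px(s,t+Rz@[x,y,z]).round(0).tolist())
E
```

```text
[0.48383411 0.21691644 0.26791339] [ 3.14054889e+00  2.65614818e-03 -3.13837892e+00]
-0.07 0.1 0 [[363.0, 178.0]]
-0.07 0.1 0.06 [[375.0, 187.0]]
-0.07 -0.1 0 [[206.0, 181.0]]
-0.07 -0.1 0.06 [[194.0, 190.0]]
0.07 0.1 0 [[359.0, 280.0]]
0.07 0.1 0.06 [[369.0, 302.0]]
0.07 -0.1 0 [[213.0, 282.0]]
0.07 -0.1 0.06 [[203.0, 304.0]]
```

View pics/t7.png

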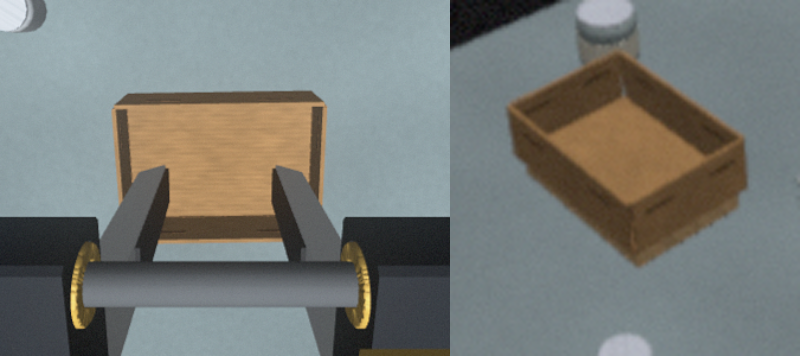

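All four panels are upright: the near rim shows at v≈187 against 188 predicted, and the far rim at about 300 against 303. Next are the brackets.

Request:
servo_tool(commands=[0.054, -0.462, 0.02, 0, 0, 0, 0.04, 0.054, -0.462, 0.02, 0, 0, 0, 0.04, 0.054, -0.462, 0.02, 0, 0, 0, 0.04, 0.054, -0.462, 0.02, 0, 0, 0, 0.04, 0.054, -0.462, 0.02, 0, 0, 0, 0.04, 0.054, -0.462, 0.02, 0, 0, 0, 0.04, 0.054, -0.462, 0.02, 0, 0, 0, 0.04, 0.054, -0.462, 0.02, 0, 0, 0, 0.04, 0.054, -0.462, 0.02, 0, 0, 0, 0.04, 0.054, -0.462, 0.02, 0, 0, 0, 0.04])

```text
time: 24.62
tool_pos: [0.431, -0.2452, 0.2448]
ee_rot: [3.139, -0.003, -3.139]
wrist_force: [1.0, 0.4, -0.1]
width: 0.0397
finger_force: 0.0
```

```bash
cat > br.py <<'E'
from h import *
o=robot.get_obs(); print(o["time"],o["tool_pos"],o["ee_rot"])
s=shot("wrist"); hsv=cv2.cvtColor(s["img"],cv2.COLOR_BGR2HSV)
for d in spotter.trace("bracket1",s):
    r=d["region"]; 
    if d["conf"]<.3: continue
    c,sz,a=rect(r); b=px2w(s,cv2.boxPoints((c,sz,a)),.006)[:,:2]
    e=[b[1]-b[0],b[2]-b[1]]; L=[np.hypot(*v) for v in e]; v=e[int(np.argmax(L))]; ang=(np.degrees(np.arctan2(v[1],v[0]))+90)%180-90
    print(round(d["conf"],2),"px",np.round(c),"ctr",b.mean(0).round(4),"LxW",np.round(sorted(L)[::-1],3),"yaw",round(ang,1),"sat",hsv[r].mean(0).round(0))
E
python3 br.py; python3 - <<'E'
from h import *
s=shot("wrist"); cv2.imwrite("pics/w8.png",s["img"])
E
```

```text
24.625 [ 0.43101255 -0.24518709  0.24484107] [ 3.13889395e+00 -2.50226335e-03 -3.13926340e+00]
0.75 px [291. 188.] ctr [ 0.4424 -0.2388] LxW [0.11  0.039] yaw -8.3 sat [ 97.  21. 196.]
0.74 px [388. 201.] ctr [ 0.4593 -0.1132] LxW [0.112 0.041] yaw -1.2 sat [ 97.  22. 181.]
0.61 px [335.  56.] ctr [ 0.2853 -0.1883] LxW [0.111 0.041] yaw -53.0 sat [155.  49. 225.]
0.56 px [223. 187.] ctr [ 0.4425 -0.3251] LxW [0.11 0.04] yaw -1.7 sat [ 97.  21. 190.]
0.33 px [552. 277.] ctr [0.5661 0.1197] LxW [0.126 0.017] yaw 10.7 sat [20. 83. 92.]
```

View pics/w8.png

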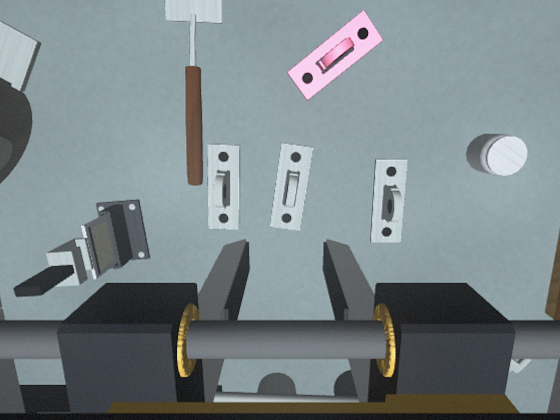

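Three grey brackets sit at px (223,187), (291,188) and (388,201). Their measured size is 110×40 mm, as described. The pink one at (335,56) stays where it is. I'll grasp the rightmost in the picture, at (0.459, -0.113).

Request:
servo_tool(commands=[-0.028, 0.06, 0.05, 0, 0, 1.2, 0.04, -0.028, 0.12, 0.1, 0, 0, 1.2, 0.04, -0.028, 0.132, 0.15, 0, 0, 1.2, 0.04, -0.028, 0.132, 0.19, 0, 0, 1.2, 0.04, -0.028, 0.132, 0.23, 0, 0, 1.2, 0.04, -0.028, 0.132, 0.255, 0, 0, 1.2, 0.04, -0.028, 0.132, 0.2595, 0, 0, 1.2, 0.04, -0.028, 0.132, 0.2595, 0, 0, 1.2, 0, -0.028, 0.132, 0.2595, 0, 0, 1.2, 0, -0.028, 0.132, 0.2595, 0, 0, 1.2, 0])

```text
time: 26.02
tool_pos: [0.4598, -0.1136, -0.0115]
ee_rot: [3.142, 0.003, 3.123]
wrist_force: [0.2, 3.6, 2.4]
width: 0.0134
finger_force: 1.6
```

Request:
servo_tool(commands=[0, 0, 0, 0, 0, 0, 0, 0, 0, 0, 0, 0, 0, 0, 0, 0, 0, 0, 0, 0, 0])

```text
time: 26.4
tool_pos: [0.4597, -0.1131, -0.0116]
ee_rot: [3.141, 0.002, 3.123]
wrist_force: [0.2, 2.9, 5.6]
width: 0.01
finger_force: 30.0
```

Request:
servo_tool(commands=[0, 0, -0.03, 0, 0, 0, 0, 0, 0, -0.08, 0, 0, 0, 0, 0, 0, -0.13, 0, 0, 0, 0, -0.02, 0.05, -0.145, 0, 0, 0, 0, -0.04, 0.11, -0.145, 0, 0, -1, 0, -0.06, 0.17, -0.145, 0, 0, -2, 0, -0.07, 0.23, -0.145, 0, 0, -2, 0, -0.08, 0.29, -0.145, 0, 0, -2, 0, -0.0865, 0.35, -0.145, 0, 0, -2, 0, -0.0865, 0.3914, -0.145, 0, 0, -2, 0])

```text
time: 27.65
tool_pos: [0.5517, 0.278, 0.1297]
ee_rot: [-3.14, -0.003, -3.124]
wrist_force: [0.1, -0.2, -4.0]
width: 0.0101
finger_force: 30.0
```

Request:
servo_tool(commands=[0, 0, 0, 0, 0, 0, 0, 0, 0, 0, 0, 0, 0, 0])

```text
time: 27.9
tool_pos: [0.5519, 0.2751, 0.1305]
ee_rot: [-3.139, -0.002, -3.125]
wrist_force: [-0.6, -0.4, -3.1]
width: 0.0099
finger_force: 30.0
```

```bash
python3 - <<'E'
from h import *
o=robot.get_obs(); print(o["tool_pos"],o["ee_rot"],o["width"],row([.5535,.2766,.0184],np.pi+.0175))
s=shot("side"); t=np.array([.5545,.2166,0])
for d in spotter.trace("bracket1",s)[:6]: print(round(d["conf"],2),d["box"])
print(w2px(s,[o["tool_pos"]]))
E
```

```text
[0.55185066 0.27507018 0.13051511] [-3.13926266e+00 -2.29216328e-03 -3.12545836e+00] 0.009863767447809152 [-1.9, 1.8, 112.1, -0.1, -0.1, -0.1]
0.76 [318.1, 318.8, 44.4, 41.0]
0.68 [194.3, 134.5, 39.8, 23.7]
0.65 [214.9, 325.3, 52.8, 25.7]
0.58 [284.5, 297.0, 52.8, 35.5]
[[214.87848077 150.40481865]]
```

Holding it (the vertical force changed by about 3–4 N). Now lower and release.

Request:
servo_tool(commands=[-0.002, 0.002, 0.04, 0, 0, 0, 0, -0.002, 0.002, 0.085, 0, 0, 0, 0, -0.002, 0.002, 0.103, 0, 0, 0, 0, -0.002, 0.002, 0.109, 0, 0, 0, 0, -0.002, 0.002, 0.112, 0, 0, 0, 0, -0.002, 0.002, 0.113, 0, 0, 0, 0, -0.002, 0.002, 0.113, 0, 0, 0, 0])

```text
time: 28.88
tool_pos: [0.5552, 0.2786, 0.0205]
ee_rot: [3.141, 0.002, -3.125]
wrist_force: [-1.1, -0.3, -3.8]
width: 0.0098
finger_force: 30.0
```

Request:
servo_tool(commands=[0, 0, 0.001, 0, 0, 0, 0, 0, 0, 0.002, 0, 0, 0, 0, 0, 0, 0.003, 0, 0, 0, 0, 0, 0, 0.003, 0, 0, 0, 0])

```text
time: 29.38
tool_pos: [0.5545, 0.2784, 0.0174]
ee_rot: [3.141, 0.001, -3.125]
wrist_force: [-4.0, -1.0, 4.5]
width: 0.0099
finger_force: 30.0
```

Request:
servo_tool(commands=[0, 0, 0, 0, 0, 0, 0.03, 0, 0, 0, 0, 0, 0, 0.03, 0, 0, 0, 0, 0, 0, 0.03, 0, 0, -0.05, 0, 0, 0, 0.03, 0, 0, -0.11, 0, 0, 0, 0.03, 0, 0, -0.16, 0, 0, 0, 0.03, 0, -0.05, -0.21, 0, 0, 0, 0.03, 0.03, -0.11, -0.2275, 0, 0, 1, 0.03, 0.06, -0.17, -0.2275, 0, 0, 1, 0.03, 0.08, -0.23, -0.2275, 0, 0, 1, 0.03])

```text
time: 30.62
tool_pos: [0.4835, 0.0626, 0.2442]
ee_rot: [-3.141, 0.002, 3.141]
wrist_force: [0.3, -1.0, 0.1]
width: 0.0301
finger_force: 0.0
```

Request:
servo_tool(commands=[0.01, -0.06, 0, 0, 0, 0, 0.03, 0.02, -0.12, 0, 0, 0, 0, 0.03, 0.03, -0.18, 0, 0, 0, 0, 0.03, 0.04, -0.24, 0, 0, 0, 0, 0.03, 0.052, -0.2915, 0, 0, 0, 0, 0.03, 0.052, -0.2915, 0, 0, 0, 0, 0.03, 0.052, -0.2915, 0, 0, 0, 0, 0.03])

```text
time: 31.5
tool_pos: [0.4318, -0.227, 0.2433]
ee_rot: [3.141, 0.0, 3.14]
wrist_force: [-0.0, -0.5, -0.2]
width: 0.03
finger_force: 0.0
```

```bash
python3 br.py
```

```text
31.5 [ 0.43184617 -0.22704411  0.24328442] [3.14079576e+00 2.05649916e-04 3.14017094e+00]
0.86 px [277. 186.] ctr [ 0.4422 -0.2389] LxW [0.11  0.039] yaw -9.1 sat [ 97.  21. 198.]
0.66 px [209. 187.] ctr [ 0.4427 -0.325 ] LxW [0.109 0.04 ] yaw -2.5 sat [ 97.  21. 189.]
0.63 px [320.  54.] ctr [ 0.2852 -0.188 ] LxW [0.111 0.04 ] yaw -52.3 sat [156.  48. 227.]
```

Request:
servo_tool(commands=[-0.0105, -0.012, 0.05, 0, 0, 8.7, 0.04, -0.0105, -0.012, 0.1, 0, 0, 8.7, 0.04, -0.0105, -0.012, 0.15, 0, 0, 8.7, 0.04, -0.0105, -0.012, 0.2, 0, 0, 8.7, 0.04, -0.0105, -0.012, 0.24, 0, 0, 8.7, 0.04, -0.0105, -0.012, 0.255, 0, 0, 8.7, 0.04, -0.0105, -0.012, 0.255, 0, 0, 8.7, 0.04, -0.0105, -0.012, 0.255, 0, 0, 8.7, 0, -0.0105, -0.012, 0.255, 0, 0, 8.7, 0, -0.0105, -0.012, 0.255, 0, 0, 8.7, 0])

```text
time: 32.85
tool_pos: [0.443, -0.2399, -0.0104]
ee_rot: [-3.141, 0.002, 2.989]
wrist_force: [-0.4, 1.2, 2.2]
width: 0.0133
finger_force: 2.4
```

Request:
servo_tool(commands=[0, 0, 0, 0, 0, 0, 0, 0, 0, 0, 0, 0, 0, 0, 0, 0, 0, 0, 0, 0, 0])

```text
time: 33.22
tool_pos: [0.4431, -0.2392, -0.0106]
ee_rot: [3.141, 0.002, 2.989]
wrist_force: [0.6, 2.7, 5.9]
width: 0.01
finger_force: 30.0
```

```bash
python3 - <<'E'
from h import *
print(row([.5545,.2166,.13],np.pi+.0175))
E
```

```text
[-40.9, 467.5, -140.3, 0.0, 0.1, -9.8]
```

Request:
servo_tool(commands=[0, 0, -0.03, 0, 0, 0, 0, 0, 0, -0.08, 0, 0, 0, 0, 0, 0.02, -0.13, 0, 0, 0, 0, -0.005, 0.08, -0.14, 0, 0, -5, 0, -0.01, 0.14, -0.14, 0, 0, -9.8, 0, -0.015, 0.2, -0.14, 0, 0, -9.8, 0, -0.02, 0.26, -0.14, 0, 0, -9.8, 0, -0.03, 0.32, -0.14, 0, 0, -9.8, 0, -0.035, 0.38, -0.14, 0, 0, -9.8, 0, -0.041, 0.43, -0.14, 0, 0, -9.8, 0])

```text
time: 34.48
tool_pos: [0.5476, 0.1809, 0.1262]
ee_rot: [-3.14, -0.003, -3.123]
wrist_force: [-0.0, -0.2, -3.9]
width: 0.0099
finger_force: 30.0
```

Request:
servo_tool(commands=[-0.005, 0.037, 0, 0, 0, 0, 0, -0.005, 0.037, 0, 0, 0, 0, 0])

```text
time: 34.72
tool_pos: [0.5515, 0.2184, 0.1258]
ee_rot: [-3.14, -0.004, -3.12]
wrist_force: [-0.7, -0.3, -4.4]
width: 0.0098
finger_force: 30.0
```

```bash
python3 - <<'E'
from h import *
print(robot.get_obs()["tool_pos"],row([.5545,.2166,.0192],np.pi+.0175))
E
```

```text
[0.55150091 0.21839495 0.1257538 ] [-3.4, -1.7, 106.5, -0.1, -0.2, 0.2]
```

Request:
servo_tool(commands=[-0.002, -0.001, 0.04, 0, 0, 0, 0, -0.002, -0.001, 0.08, 0, 0, 0, 0, -0.002, -0.001, 0.1, 0, 0, 0, 0, -0.002, -0.001, 0.106, 0, 0, 0, 0, -0.002, -0.001, 0.108, 0, 0, 0, 0, -0.002, -0.001, 0.109, 0, 0, 0, 0, -0.002, -0.001, 0.11, 0, 0, 0, 0, -0.002, -0.001, 0.11, 0, 0, 0, 0])

```text
time: 35.72
tool_pos: [0.555, 0.2156, 0.019]
ee_rot: [3.141, 0.001, -3.123]
wrist_force: [-1.0, 0.4, -4.2]
width: 0.0096
finger_force: 30.0
```

Request:
servo_tool(commands=[0, 0, 0.001, 0, 0, 0, 0, 0, 0, 0.002, 0, 0, 0, 0, 0, 0, 0.0025, 0, 0, 0, 0, 0, 0, 0.0025, 0, 0, 0, 0])

```text
time: 36.22
tool_pos: [0.5551, 0.2157, 0.0185]
ee_rot: [3.141, 0.002, -3.123]
wrist_force: [-3.5, -2.5, 5.7]
width: 0.0099
finger_force: 30.0
```

Seated on the floor. Release, then go back to the view pose.

Request:
servo_tool(commands=[0, 0, 0, 0, 0, 0, 0.03, 0, 0, 0, 0, 0, 0, 0.03, 0, 0, 0, 0, 0, 0, 0.03, 0, 0, -0.05, 0, 0, 0, 0.03, 0, 0, -0.11, 0, 0, 0, 0.03, 0, 0, -0.16, 0, 0, 0, 0.03, 0, -0.05, -0.21, 0, 0, 0, 0.03, 0.03, -0.11, -0.2275, 0, 0, 1, 0.03, 0.06, -0.17, -0.2275, 0, 0, 1, 0.03, 0.08, -0.23, -0.2275, 0, 0, 1, 0.03])

```text
time: 37.48
tool_pos: [0.4841, -0.0003, 0.2439]
ee_rot: [-3.141, 0.002, -3.14]
wrist_force: [0.4, -0.5, 0.5]
width: 0.0301
finger_force: 0.0
```

Request:
servo_tool(commands=[0.01, -0.06, 0, 0, 0, 0, 0.024, 0.02, -0.12, 0, 0, 0, 0, 0.024, 0.03, -0.18, 0, 0, 0, 0, 0.024, 0.04, -0.24, 0, 0, 0, 0, 0.024, 0.052, -0.28, 0, 0, 0, 0, 0.024, 0.052, -0.28, 0, 0, 0, 0, 0.024, 0.052, -0.28, 0, 0, 0, 0, 0.024])

```text
time: 38.35
tool_pos: [0.433, -0.2784, 0.243]
ee_rot: [3.141, 0.0, -3.141]
wrist_force: [0.5, 0.3, 0.0]
width: 0.0238
finger_force: 0.0
```

```bash
python3 br.py
```

```text
38.35 [ 0.43302163 -0.27840636  0.24302278] [ 3.14073089e+00  1.43874387e-04 -3.14095752e+00]
0.92 px [364.  53.] ctr [ 0.2851 -0.1882] LxW [0.113 0.041] yaw -52.1 sat [155.  48. 226.]
0.87 px [249. 186.] ctr [ 0.4421 -0.3253] LxW [0.11  0.039] yaw -0.8 sat [ 97.  21. 197.]
0.3 px [148. 233.] ctr [ 0.5046 -0.4602] LxW [0.09  0.055] yaw 4.3 sat [102.  31.  91.]
```

Request:
servo_tool(commands=[-0.009, -0.047, 0.05, 0, 0, 1.3, 0.024, -0.009, -0.047, 0.1, 0, 0, 1.3, 0.024, -0.009, -0.047, 0.15, 0, 0, 1.3, 0.024, -0.009, -0.047, 0.185, 0, 0, 1.3, 0.024, -0.009, -0.047, 0.21, 0, 0, 1.3, 0.024, -0.009, -0.047, 0.24, 0, 0, 1.3, 0.024, -0.009, -0.047, 0.2545, 0, 0, 1.3, 0.024, -0.009, -0.047, 0.2545, 0, 0, 1.3, 0, -0.009, -0.047, 0.2545, 0, 0, 1.3, 0, -0.009, -0.047, 0.2545, 0, 0, 1.3, 0])

```text
time: 39.7
tool_pos: [0.4426, -0.3262, -0.0103]
ee_rot: [-3.141, 0.002, 3.12]
wrist_force: [0.7, 0.5, -0.8]
width: 0.01
finger_force: 30.0
```

Request:
servo_tool(commands=[0, 0, 0, 0, 0, 0, 0, 0, 0, 0, 0, 0, 0, 0])

```text
time: 39.95
tool_pos: [0.4426, -0.3262, -0.0103]
ee_rot: [-3.141, 0.002, 3.119]
wrist_force: [0.6, 1.5, 1.7]
width: 0.0097
finger_force: 30.0
```

```bash
python3 - <<'E'
from h import *
print(row([.5555,.1556,.13],np.pi+.0175))
E
```

```text
[-102.4, 484.1, -140.5, -0.0, 0.1, -2.3]
```

Request:
servo_tool(commands=[0, 0, -0.03, 0, 0, 0, 0, 0, 0, -0.08, 0, 0, 0, 0, -0.01, 0.03, -0.13, 0, 0, 0, 0, -0.02, 0.09, -0.14, 0, 0, 0, 0, -0.035, 0.15, -0.14, 0, 0, -1, 0, -0.05, 0.21, -0.14, 0, 0, -2, 0, -0.06, 0.27, -0.14, 0, 0, -2.3, 0, -0.075, 0.33, -0.14, 0, 0, -2.3, 0, -0.09, 0.39, -0.14, 0, 0, -2.3, 0, -0.1, 0.445, -0.14, 0, 0, -2.3, 0])

```text
time: 41.2
tool_pos: [0.5516, 0.1186, 0.1279]
ee_rot: [-3.141, -0.001, -3.123]
wrist_force: [0.6, -1.0, -2.6]
width: 0.0093
finger_force: 30.0
```

Request:
servo_tool(commands=[-0.004, 0.039, 0, 0, 0, 0, 0, -0.004, 0.039, 0, 0, 0, 0, 0, -0.004, 0.039, 0, 0, 0, 0, 0])

```text
time: 41.58
tool_pos: [0.5546, 0.1552, 0.1279]
ee_rot: [-3.14, -0.001, -3.124]
wrist_force: [-0.1, -0.6, -2.7]
width: 0.0099
finger_force: 30.0
```

```bash
python3 - <<'E'
from h import *
print(robot.get_obs()["tool_pos"],row([.5555,.1556,.0192],np.pi+.0175))
E
```

```text
[0.55458456 0.15519577 0.12790562] [-1.1, 0.5, 108.7, -0.1, -0.1, 0.0]
```

Request:
servo_tool(commands=[0, 0.0005, 0.04, 0, 0, 0, 0, 0, 0.0005, 0.08, 0, 0, 0, 0, 0, 0.0005, 0.1, 0, 0, 0, 0, 0, 0.0005, 0.106, 0, 0, 0, 0, 0, 0.0005, 0.108, 0, 0, 0, 0, 0, 0.0005, 0.11, 0, 0, 0, 0, 0, 0.0005, 0.1115, 0, 0, 0, 0, 0, 0.0005, 0.1125, 0, 0, 0, 0, 0, 0.0005, 0.1125, 0, 0, 0, 0])

```text
time: 42.7
tool_pos: [0.5561, 0.1565, 0.0187]
ee_rot: [3.142, 0.003, -3.123]
wrist_force: [-1.6, -1.4, 5.0]
width: 0.0096
finger_force: 30.0
```

Request:
servo_tool(commands=[0, 0, 0, 0, 0, 0, 0.03, 0, 0, 0, 0, 0, 0, 0.03, 0, 0, 0, 0, 0, 0, 0.03, 0, 0, -0.05, 0, 0, 0, 0.03, 0, 0, -0.11, 0, 0, 0, 0.03, 0, 0, -0.17, 0, 0, 0, 0.03, 0, -0.05, -0.23, 0, 0, 0, 0.03, 0.02, -0.11, -0.26, 0, 0, 1, 0.03, 0.03, -0.17, -0.26, 0, 0, 1, 0.03, 0.04, -0.23, -0.26, 0, 0, 1, 0.03])

```text
time: 43.95
tool_pos: [0.5216, -0.0602, 0.2771]
ee_rot: [-3.141, 0.003, -3.14]
wrist_force: [0.4, 0.1, -0.2]
width: 0.0301
finger_force: 0.0
```

Request:
servo_tool(commands=[0.01, -0.06, 0, 0, 0, 0, 0.03, 0.02, -0.12, 0, 0, 0, 0, 0.03, 0.03, -0.18, 0, 0, 0, 0, 0.03, 0.04, -0.24, 0, 0, 0, 0, 0.03, 0.0456, -0.285, 0, 0, 0, 0, 0.03, 0.0456, -0.285, 0, 0, 0, 0, 0.03, 0.0456, -0.285, 0, 0, 0, 0, 0.03])

```text
time: 44.82
tool_pos: [0.4763, -0.3432, 0.2754]
ee_rot: [3.141, -0.0, -3.141]
wrist_force: [-0.9, -0.4, 1.0]
width: 0.0301
finger_force: 0.0
```

```bash
python3 - <<'E'
from h import *
import pickle
o=robot.get_obs(); print(o["tool_pos"],o["ee_rot"])
s=shot("wrist"); S=shot("side"); T=shot("top")
pickle.dump([{k:x[k] for k in("img","camera_matrix","E")} for x in (s,S,T)],open("p.pkl","wb"))
for n in ["stand","job_plate","plate_tab","plate_hook"]:
    for i,x in enumerate((s,S)):
        for d in spotter.trace(n,x)[:3]: print(n,i,round(d["conf"],2),d["box"])
for d in spotter.trace("bracket1",S)[:6]: print("br",round(d["conf"],2),d["box"])
a=cv2.resize(s["img"][60:300,100:340],(440,440),interpolation=2)
b=cv2.resize(S["img"][310:410,375:455],(352,440),interpolation=2)
c=cv2.resize(S["img"][130:230,170:300],(208,160),interpolation=2)
im=np.hstack([a,b]); cv2.imwrite("pics/p9.png",im)
t=cv2.resize(S["img"][135:215,180:290],(550,400),interpolation=2); cv2.imwrite("pics/tray10.png",t)
E
```

```text
[ 0.47625543 -0.34317232  0.27544736] [ 3.14053717e+00 -7.84447525e-05 -3.14080764e+00]
stand 0 0.9 [175.9, 164.1, 46.4, 64.2]
stand 1 0.61 [187.7, 149.0, 82.8, 71.2]
stand 1 0.58 [388.0, 346.8, 43.2, 44.4]
job_plate 0 0.65 [137.3, 174.2, 59.4, 64.8]
job_plate 1 0.71 [407.3, 319.8, 33.1, 52.6]
job_plate 1 0.26 [217.9, 174.6, 32.9, 19.1]
plate_tab 0 0.77 [141.0, 172.8, 59.0, 62.2]
plate_tab 1 0.77 [407.0, 321.4, 33.1, 47.5]
plate_hook 0 0.77 [138.8, 175.9, 62.5, 63.1]
plate_hook 1 0.6 [402.5, 320.6, 38.7, 50.3]
plate_hook 1 0.39 [354.4, 198.8, 15.4, 38.4]
br 0.89 [220.9, 174.4, 28.8, 18.3]
br 0.57 [216.9, 326.0, 53.6, 29.5]
br 0.54 [206.8, 165.3, 29.6, 22.3]
br 0.48 [238.8, 182.7, 9.6, 13.3]
```

View pics/p9.png

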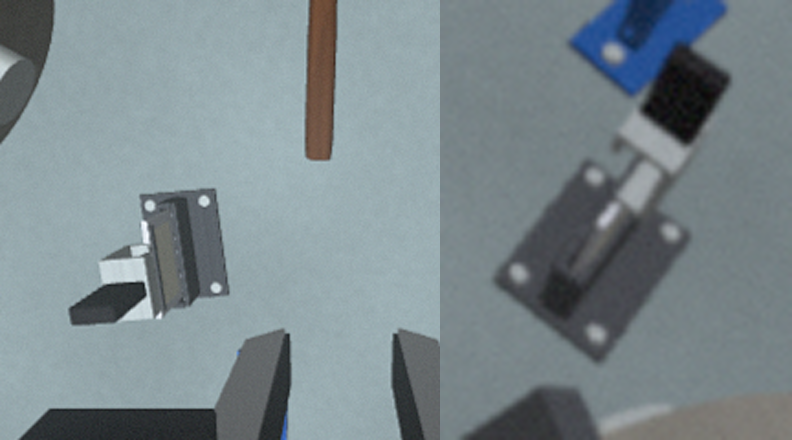

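The last picture shows the stand at about (185,245) in the left crop and the tab at about (107,303). The slot runs along world x, so the plate faces ±y. To tell which way the mouth opens, I'll fit a silhouette for both hypotheses.

```bash
cat > fit.py <<'E'
from h import *
from scipy.optimize import minimize
B=[(-12,12,-5,5,10,58),(-13,13,-18,18,6,10),(9,13,-18,18,-4,6),(-13,-9,-18,18,-30,6),(-13,2,-18,18,-34,-30),(-2,2,-32,32,-76,-34)]
C=[np.array([[x,y,z] for x in b[:2] for y in b[2:4] for z in b[4:]])/1000. for b in B]
def sil(s,p,sc=4):
    M=R.from_euler('ZY',[p[2],p[3]]).as_matrix(); o=np.array([p[0],p[1],p[4] if len(p)>4 else .117]); m=np.zeros((420*sc,560*sc),np.uint8)
    for c in C: cv2.fillConvexPoly(m,cv2.convexHull((w2px(s,c@M.T+o)*sc+sc/2).round().astype(np.int32)),1)
    return cv2.resize(m.astype(np.float32),(560,420),interpolation=cv2.INTER_AREA)
def fit(views,p0,lean=True):
    def cost(q):
        c=0
        for s,m in views:
            r=sil(s,q); c+=1-np.minimum(r,m).sum()/np.maximum(r,m).sum()
        return c/len(views)
    best=None
    for l in (-.04,0,.04):
        S=np.array([p0]*5,float); S[:,3]=l; S[1,0]+=.006;S[2,1]+=.006;S[3,2]+=.1;S[4,3]+=.03
        r=minimize(cost,p0,method='Nelder-Mead',options=dict(initial_simplex=S,maxiter=160))
        if best is None or r.fun<best.fun: best=r
    return best
E
python3 - <<'E'
from fit import *
V=[]
for n in("wrist","side"):
    s=shot(n); d=[d for d in spotter.trace("job_plate",s) if abs(d["box"][0]-(137 if n=="wrist" else 407))<20][0]
    V.append((s,d["region"].astype(np.float32)))
    print(n,px2w(s,np.array(rect(d["region"])[0]),.12)[0])
st=spotter.trace("stand",V[0][0])[0]
for yaw in(np.pi/2,-np.pi/2):
    r=fit(V,[.50,-.455,yaw,0]); print(yaw,r.fun,r.x.round(4))
E
```

```text
wrist [ 0.4911656  -0.46933098  0.12      ]
side [ 0.48562679 -0.46646231  0.12      ]
1.5707963267948966 0.07753998041152954 [ 0.5015 -0.4634  1.6541 -0.0381]
-1.5707963267948966 0.1583271324634552 [ 0.5013 -0.4642 -1.5075  0.0292]
```

```bash
cat > rail.py <<'E'
from h import *
def ridge(s,P0,P1,n=60,w=10,z=.17):
    """bright rod between two world points: sub-pixel centre, as world line at z"""
    g=cv2.cvtColor(s["img"],6).astype(np.float32); a,b=w2px(s,[P0,P1]); t=(b-a)/np.linalg.norm(b-a); nrm=np.array([-t[1],t[0]])
    f=np.linspace(.1,.9,n); k=np.linspace(-w,w,8*w+1); Q=[]
    for fi in f:
        c=a+fi*(b-a); pts=(c+k[:,None]*nrm).astype(np.float32)
        v=cv2.remap(g,pts[None,:,0],pts[None,:,1],1)[0]; v=v-np.median(v); 
        j=np.argmax(cv2.GaussianBlur(v[None],(9,1),0)); wv=np.where((abs(k-k[j])<4)&(v>.4*v[j]),v,0); Q.append(c+nrm*(wv*k).sum()/wv.sum())
    Q=np.array(Q,np.float32); vx,vy,x,y=cv2.fitLine(Q,cv2.DIST_HUBER,0,.01,.01).ravel()
    res=abs((Q-[x,y])@np.array([-vy,vx])); L=100
    q=np.array([[x,y]])+np.array([[-1],[1]])*np.array([vx,vy])*np.linalg.norm(b-a)*.4
    W=px2w(s,q,z)[:,:2]; W=W[np.argsort(W[:,1])]; d=W[1]-W[0]
    return W.round(4).tolist(), "yaw",np.round(-np.arctan2(d[0],d[1]),4),"x@-.25",np.round(np.interp(-.25,W[:,1],W[:,0]) if W[0,1]<-.25<W[1,1] else 0,4),"res",np.round(np.median(res),2)
E
python3 - <<'E'
from rail import *
for n in("top","side"):
    s=shot(n); print(n,ridge(s,[.622,-.11,.17],[.614,-.32,.17],w=6))
    for k in("collar","rail_mid"):
        for d in spotter.trace(k,s)[:4]: print(k,round(d["conf"],2),d["box"],px2w(s,np.array(d["box"][:2])+np.array(d["box"][2:])/2,.17)[0].round(3))
    hsv=cv2.cvtColor(s["img"],cv2.COLOR_BGR2HSV); m=cv2.inRange(hsv,(12,120,90),(32,255,255)); nn,l,st,c=cv2.connectedComponentsWithStats(m)
    for i in range(1,nn):
        if 3<st[i,4]<150: print("brass",c[i].round(1),st[i,4],px2w(s,c[i],.17)[0].round(4))
E
```

```text
top ([[0.6157, -0.2988], [0.6234, -0.1308]], 'yaw', np.float64(-0.046), 'x@-.25', np.float64(0.6179), 'res', np.float32(0.12))
collar 0.67 [214.0, 188.0, 14.4, 29.2] [0.527 0.183 0.17 ]
collar 0.54 [379.5, 170.2, 6.9, 6.1] [ 0.612 -0.335  0.17 ]
collar 0.3 [270.9, 237.4, 15.0, 15.4] [0.389 0.004 0.17 ]
rail_mid 0.66 [303.1, 166.4, 104.6, 24.7] [ 0.596 -0.246  0.17 ]
rail_mid 0.2 [191.0, 187.4, 15.9, 29.5] [0.53  0.254 0.17 ]
brass [384.1 173. ] 21 [ 0.6128 -0.3388  0.17  ]
brass [217.5 184. ] 8 [0.5872 0.1953 0.17  ]
brass [210.1 198.7] 7 [0.54   0.2186 0.17  ]
brass [226.4 200.8] 5 [0.5323 0.1669 0.17  ]
brass [226.1 211.3] 7 [0.4987 0.1677 0.17  ]
brass [234.5 217.5] 4 [0.4784 0.1413 0.17  ]
brass [197.4 218.4] 7 [0.4777 0.2584 0.17  ]
brass [203.2 218.4] 5 [0.4775 0.2402 0.17  ]
brass [514.9 317.1] 77 [ 0.1558 -0.7139  0.17  ]
brass [419.8 385.2] 4 [-0.0369 -0.4106  0.17  ]
brass [424.1 385.8] 9 [-0.0386 -0.4235  0.17  ]
brass [415.8 389.6] 18 [-0.0489 -0.3981  0.17  ]
side ([[0.6193, -0.2926], [0.6254, -0.1226]], 'yaw', np.float64(-0.036), 'x@-.25', np.float64(0.6208), 'res', np.
[... 179 characters left out ...]
 0.549 -0.308  0.17 ]
rail_mid 0.18 [192.4, 148.5, 37.3, 22.7] [0.49  0.197 0.17 ]
brass [221.8 150.5] 12 [0.536  0.2129 0.17  ]
brass [233.  151.4] 5 [0.5563 0.1893 0.17  ]
brass [200.7 172.9] 75 [0.4387 0.1681 0.17  ]
brass [217.7 185. ] 27 [0.4432 0.1002 0.17  ]
brass [228.7 194.6] 32 [0.4423 0.0538 0.17  ]
brass [373.4 193.4] 13 [ 0.7029 -0.1709  0.17  ]
brass [404.1 212.7] 18 [ 0.7024 -0.2594  0.17  ]
brass [120.3 225.1] 109 [0.2024 0.1293 0.17  ]
brass [408.5 251.2] 66 [ 0.6142 -0.3347  0.17  ]
brass [345.8 355.2] 45 [ 0.3469 -0.4024  0.17  ]
brass [341.  355.5] 4 [ 0.3404 -0.3975  0.17  ]
brass [336.7 358.8] 6 [ 0.3307 -0.3968  0.17  ]
brass [316.4 380. ] 108 [ 0.2805 -0.3998  0.17  ]
```

Request:
servo_tool(commands=[-0.06, 0.04, -0.025, 0, 0, 0, 0.03, -0.12, 0.08, -0.025, 0, 0, 0, 0.03, -0.144, 0.093, -0.025, 0, 0, 0, 0.03, -0.144, 0.093, -0.025, 0, 0, 0, 0.03, -0.144, 0.093, -0.025, 0, 0, 0, 0.03, -0.144, 0.093, -0.025, 0, 0, 0, 0.03])

```text
time: 46.72
tool_pos: [0.6191, -0.2516, 0.3014]
ee_rot: [-3.141, 0.001, 3.14]
wrist_force: [0.3, -0.4, 0.1]
width: 0.03
finger_force: 0.0
```

```bash
python3 - <<'E'
from rail import *
print(robot.get_obs()["tool_pos"])
s=shot("wrist"); print(w2px(s,[[.622,-.11,.17],[.614,-.32,.17]]))
print(ridge(s,[.622,-.11,.17],[.614,-.32,.17],w=14))
hsv=cv2.cvtColor(s["img"],cv2.COLOR_BGR2HSV)
for nm,lo,hi in(("brass",(12,120,80),(32,255,255)),("blue",(100,130,40),(125,255,255))):
    m=cv2.inRange(hsv,lo,hi); nn,l,st,c=cv2.connectedComponentsWithStats(m)
    for i in range(1,nn):
        if st[i,4]>40: print(nm,c[i].round(1),st[i].tolist(),px2w(s,c[i],.17)[0].round(4))
cv2.imwrite("pics/r11.png",s["img"])
E
```

```text
[ 0.61912582 -0.25163111  0.30139838]
[[431.30987819 199.6013403 ]
 [215.71366023 191.87049892]]
([[0.6162, -0.298], [0.6249, -0.1298]], 'yaw', np.float64(-0.0521), 'x@-.25', np.float64(0.6187), 'res', np.float32(1.77))
brass [201.   15.3] [195, 0, 14, 32, 220] [ 0.4588 -0.3249  0.17  ]
brass [196.9 191.3] [189, 181, 17, 21, 253] [ 0.6134 -0.3383  0.17  ]
brass [208.7 341.7] [202, 305, 18, 72, 607] [ 0.7795 -0.336   0.17  ]
brass [363.2 343. ] [353, 306, 18, 71, 561] [ 0.7813 -0.1682  0.17  ]
brass [312.2 405.6] [80, 395, 411, 18, 4759] [ 0.8629 -0.2222  0.17  ]
blue [181.  163.6] [164, 149, 29, 36, 594] [ 0.5865 -0.3517  0.17  ]
blue [388.1 172.4] [376, 158, 31, 35, 596] [ 0.5953 -0.1539  0.17  ]
blue [169.5 180.2] [165, 176, 10, 8, 54] [ 0.6025 -0.3639  0.17  ]
blue [122.8 190.1] [116, 184, 14, 13, 156] [ 0.6121 -0.4101  0.17  ]
blue [398.1 189.1] [394, 185, 9, 8, 56] [ 0.6115 -0.1432  0.17  ]
blue [178. 201.] [166, 197, 28, 8, 128] [ 0.623  -0.3574  0.17  ]
blue [444.4 202.6] [438, 197, 14, 13, 150] [ 0.625  -0.0969  0.17  ]
blue [386.6 208.8] [374, 205, 27, 8, 152] [ 0.6311 -0.153   0.17  ]
```

Request:
servo_tool(commands=[0.02, -0.04, 0, 0, 0, 10, 0.04, 0.05, -0.09, 0, 0, 0, 20, 0.04, 0.08, -0.14, 0.02, 0, 0, 30, 0.04, 0.11, -0.19, 0.04, 0, 0, 40, 0.04, 0.1175, -0.213, 0.07, 0, 0, 50, 0.04, 0.1175, -0.213, 0.07, 0, 0, 60, 0.04, 0.1175, -0.213, 0.07, 0, 0, 70, 0.04, 0.1175, -0.213, 0.07, 0, 0, 80, 0.04, 0.1175, -0.213, 0.07, 0, 0, 85.2, 0.04, 0.1175, -0.213, 0.07, 0, 0, 85.2, 0.04])

```text
time: 48.02
tool_pos: [0.5017, -0.4643, 0.2314]
ee_rot: [3.141, 0.001, 1.655]
wrist_force: [0.9, 0.2, -0.0]
width: 0.0399
finger_force: 0.0
```

```bash
python3 - <<'E'
from fit import *
o=robot.get_obs(); print(o["tool_pos"],o["ee_rot"],row([.5016,-.4647,.1105],1.654))
V=[]
for n in("side","wrist"):
    s=shot(n); ds=spotter.trace("job_plate",s); u=w2px(s,[[.5015,-.464,.15]])[0]
    for d in ds:
        b=d["box"]; 
        if abs(b[0]+b[2]/2-u[0])<40 and abs(b[1]+b[3]/2-u[1])<40:
            print(n,d["conf"],b); V.append((s,d["region"].astype(np.float32))); break
r=fit(V,[.5015,-.4634,1.654,0]); print(r.fun,r.x.round(4))
E
```

```text
[ 0.50168745 -0.46426895  0.23137452] [3.14113066e+00 6.48884114e-04 1.65469071e+00] [-0.3, -0.2, 120.9, 0.0, 0.0, 0.0]
side 0.74 [404.4, 319.9, 37.2, 50.8]
wrist 0.68 [254.5, 183.8, 60.2, 52.4]
0.08207854628562927 [ 0.5014 -0.4639  1.6555 -0.0452]
```

Request:
servo_tool(commands=[0, 0, 0.03, 0, 0, 0, 0.03, 0, 0, 0.07, 0, 0, 0, 0.03, 0, 0, 0.1, 0, 0, 0, 0.03, 0, 0, 0.115, 0, 0, 0, 0.03, 0, 0, 0.12, 0, 0, 0, 0.03, 0, 0, 0.12, 0, 0, 0, 0.03, 0, 0, 0.12, 0, 0, 0, 0, 0, 0, 0.12, 0, 0, 0, 0, 0, 0, 0.12, 0, 0, 0, 0, 0, 0, 0.12, 0, 0, 0, 0])

```text
time: 49.48
tool_pos: [0.5031, -0.4641, 0.1118]
ee_rot: [3.14, 0.001, 1.655]
wrist_force: [-0.1, 0.1, 2.0]
width: 0.0099
finger_force: 30.0
```

Request:
servo_tool(commands=[0, 0, -0.01, 0, 0, 0, 0, 0, 0, -0.025, 0, 0, 0, 0, 0, 0, -0.045, 0, 0, 0, 0, 0, 0, -0.065, 0, 0, 0, 0, 0, 0, -0.07, 0, 0, 0, 0, 0, 0, -0.07, 0, 0, 0, 0])

```text
time: 50.22
tool_pos: [0.5028, -0.4637, 0.181]
ee_rot: [3.141, 0.0, 1.655]
wrist_force: [-0.1, 1.3, -2.0]
width: 0.0099
finger_force: 30.0
```

```bash
python3 - <<'E'
from fit import *
print(row([.53,-.137,.182],-.043))
o=robot.get_obs(); p=o["tool_pos"]; print(o["width"],p,o["wrist_force"])
s=shot("side"); u=w2px(s,[p])[0]
for d in spotter.trace("job_plate",s)[:4]: print(d["conf"],d["box"],u)
E
```

```text
[323.2, 54.6, -1.0, 0.0, -0.0, 97.3]
0.009860844019963707 [ 0.50281287 -0.46368432  0.18100603] [-0.06439142  1.29471723 -2.00082488]
0.63 [407.8, 314.8, 33.6, 49.1] [433.50965868 321.24962603]
0.53 [390.4, 346.2, 40.6, 45.8] [433.50965868 321.24962603]
```

Request:
servo_tool(commands=[0.03, 0.003, -0.001, 0, 0, 10, 0, 0.065, 0.008, -0.001, 0, 0, 20, 0, 0.1, 0.014, -0.001, 0, 0, 30, 0, 0.14, 0.02, -0.001, 0, 0, 40, 0, 0.18, 0.026, -0.001, 0, 0, 50, 0, 0.22, 0.034, -0.001, 0, 0, 60, 0, 0.255, 0.04, -0.001, 0, 0, 70, 0, 0.285, 0.045, -0.001, 0, 0, 80, 0, 0.31, 0.05, -0.001, 0, 0, 90, 0, 0.323, 0.055, -0.001, 0, 0, 97.3, 0])

```text
time: 51.58
tool_pos: [0.5297, -0.1355, 0.1807]
ee_rot: [-3.141, 0.002, -0.046]
wrist_force: [-0.2, -0.3, -2.0]
width: 0.0102
finger_force: 30.0
```

Request:
servo_tool(commands=[0, 0, 0, 0, 0, 0, 0, 0, 0, 0, 0, 0, 0, 0])

```text
time: 51.82
tool_pos: [0.5299, -0.1376, 0.1811]
ee_rot: [3.142, 0.001, -0.042]
wrist_force: [-0.4, 0.2, -1.7]
width: 0.0095
finger_force: 30.0
```

```bash
python3 - <<'E'
from fit import *
o=robot.get_obs(); p=o["tool_pos"]; print(o["time"],o["width"],p,o["ee_rot"],o["wrist_force"])
V=[]
for n in("side","top"):
    s=shot(n); u=w2px(s,[[p[0],p[1],.19]])[0]
    for d in spotter.trace("job_plate",s)[:4]:
        b=d["box"]; print(n,d["conf"],b,u)
        if np.hypot(b[0]+b[2]/2-u[0],b[1]+b[3]/2-u[1])<40: V.append((s,d["region"].astype(np.float32))); break
cv2.imwrite("pics/h12.png",cv2.resize(shot("side")["img"][150:300,280:460],(720,600),interpolation=2))
E
```

```text
51.825 0.0094757115198678 [ 0.52987483 -0.13759335  0.18105683] [ 3.14157581e+00  1.21109338e-03 -4.15959001e-02] [-0.39313828  0.20100917 -1.6945834 ]
side 0.68 [246.1, 346.0, 109.3, 74.0] [312.1813443  213.25303186]
side 0.64 [301.9, 193.4, 19.5, 61.8] [312.1813443  213.25303186]
```

View pics/h12.png

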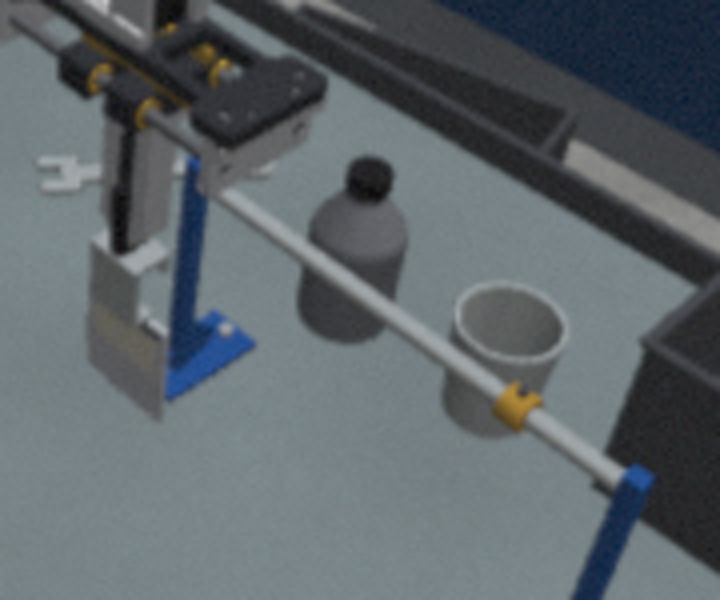

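Request:
servo_tool(commands=[0.03, 0, 0, 0, 0, 0, 0, 0.06, 0, 0, 0, 0, 0, 0, 0.08, 0, 0, 0, 0, 0, 0, 0.09, 0, 0, 0, 0, 0, 0, 0.092, 0, 0, 0, 0, 0, 0, 0.092, 0, 0, 0, 0, 0, 0])

```text
time: 52.82
tool_pos: [0.6218, -0.1412, 0.1818]
ee_rot: [-3.142, 0.0, -0.043]
wrist_force: [0.0, 0.3, -1.9]
width: 0.0096
finger_force: 30.0
```

Request:
servo_tool(commands=[0.0015, 0, 0, 0, 0, 0, 0, 0.0025, 0, 0, 0, 0, 0, 0, 0.0025, 0, 0, 0, 0, 0, 0])

```text
time: 53.2
tool_pos: [0.6246, -0.1413, 0.1819]
ee_rot: [-3.142, -0.0, -0.043]
wrist_force: [0.5, 0.9, -1.5]
width: 0.0095
finger_force: 30.0
```

Request:
servo_tool(commands=[0.001, 0, 0, 0, 0, 0, 0, 0.0018, 0, 0, 0, 0, 0, 0, 0.0018, 0, 0, 0, 0, 0, 0])

```text
time: 53.58
tool_pos: [0.6254, -0.1413, 0.1817]
ee_rot: [-3.141, 0.003, -0.043]
wrist_force: [-5.7, 0.0, 0.0]
width: 0.0101
finger_force: 30.0
```

Request:
servo_tool(commands=[0.001, 0, 0, 0, 0, 0, 0, 0.0015, 0, 0, 0, 0, 0, 0, 0.0015, 0, 0, 0, 0, 0, 0])

```text
time: 53.95
tool_pos: [0.6256, -0.1413, 0.1816]
ee_rot: [-3.141, 0.006, -0.043]
wrist_force: [-7.1, 0.5, 1.9]
width: 0.0097
finger_force: 30.0
```

Request:
servo_tool(commands=[-0.0052, 0, 0, 0, 0, 0, 0, -0.0052, 0, 0, 0, 0, 0, 0, -0.0052, 0, 0.004, 0, 0, 0, 0, -0.0052, 0, 0.008, 0, 0, 0, 0, -0.0052, 0, 0.011, 0, 0, 0, 0, -0.0052, 0, 0.013, 0, 0, 0, 0, -0.0052, 0, 0.013, 0, 0, 0, 0])

```text
time: 54.82
tool_pos: [0.6228, -0.1411, 0.1684]
ee_rot: [-3.141, 0.0, -0.043]
wrist_force: [-0.4, -0.1, -1.4]
width: 0.0095
finger_force: 30.0
```

Request:
servo_tool(commands=[0, 0, 0.001, 0, 0, 0, 0, 0, 0, 0.002, 0, 0, 0, 0, 0, 0, 0.003, 0, 0, 0, 0, 0, 0, 0.003, 0, 0, 0, 0])

```text
time: 55.32
tool_pos: [0.6228, -0.1411, 0.1656]
ee_rot: [-3.141, 0.0, -0.043]
wrist_force: [0.6, -0.0, -2.9]
width: 0.01
finger_force: 30.0
```

Request:
servo_tool(commands=[0, 0, 0.001, 0, 0, 0, 0, 0, 0, 0.0015, 0, 0, 0, 0, 0, 0, 0.0015, 0, 0, 0, 0])

```text
time: 55.7
tool_pos: [0.6229, -0.1412, 0.1648]
ee_rot: [3.141, -0.001, -0.043]
wrist_force: [-0.6, -0.5, 0.1]
width: 0.0098
finger_force: 30.0
```

Request:
servo_tool(commands=[0, 0.01, -0.0005, 0, 0, 0, 0, 0, 0.03, -0.0005, 0, 0, 0, 0, 0, 0.05, -0.0005, 0, 0, 0, 0, 0, 0.07, -0.0005, 0, 0, 0, 0, 0, 0.09, -0.0005, 0, 0, 0, 0, 0, 0.11, -0.0005, 0, 0, 0, 0, 0, 0.13, -0.0005, 0, 0, 0, 0, 0, 0.145, -0.0005, 0, 0, 0, 0, 0, 0.155, -0.0005, 0, 0, 0, 0, 0, 0.16, -0.0005, 0, 0, 0, 0])

```text
time: 56.95
tool_pos: [0.616, -0.3014, 0.1648]
ee_rot: [-3.141, -0.0, -0.043]
wrist_force: [0.4, 1.2, 0.5]
width: 0.0101
finger_force: 30.0
```

Request:
servo_tool(commands=[0, 0.002, 0, 0, 0, 0, 0, 0, 0.004, 0, 0, 0, 0, 0, 0, 0.006, 0, 0, 0, 0, 0, 0, 0.007, 0, 0, 0, 0, 0, 0, 0.007, 0, 0, 0, 0, 0])

```text
time: 57.58
tool_pos: [0.6157, -0.308, 0.1647]
ee_rot: [3.142, -0.0, -0.043]
wrist_force: [0.3, 1.1, 1.7]
width: 0.0096
finger_force: 30.0
```

Request:
servo_tool(commands=[0, 0.001, 0, 0, 0, 0, 0, 0, 0.002, 0, 0, 0, 0, 0, 0, 0.003, 0, 0, 0, 0, 0, 0, 0.003, 0, 0, 0, 0, 0])

```text
time: 58.08
tool_pos: [0.6155, -0.3103, 0.1648]
ee_rot: [-3.14, 0.0, -0.042]
wrist_force: [-0.2, 3.8, 2.0]
width: 0.0099
finger_force: 30.0
```

Request:
servo_tool(commands=[0, 0.001, 0, 0, 0, 0, 0, 0, 0.002, 0, 0, 0, 0, 0, 0, 0.002, 0, 0, 0, 0, 0])

```text
time: 58.45
tool_pos: [0.6155, -0.3104, 0.1648]
ee_rot: [-3.137, 0.001, -0.041]
wrist_force: [-1.3, 8.1, 2.5]
width: 0.0097
finger_force: 30.0
```

Request:
servo_tool(commands=[0, -0.0012, 0, 0, 0, 0, 0, 0, -0.0012, 0, 0, 0, 0, 0.02, 0, -0.0012, 0, 0, 0, 0, 0.03, 0, -0.0012, 0, 0, 0, 0, 0.03, 0, -0.0012, 0, 0, 0, 0, 0.03, 0, -0.0012, -0.02, 0, 0, 0, 0.03, 0, -0.0012, -0.05, 0, 0, 0, 0.03, 0, -0.0012, -0.1, 0, 0, 0, 0.03, 0, -0.0012, -0.14, 0, 0, 0, 0.03, 0, -0.0012, -0.14, 0, 0, 0, 0.03])

```text
time: 59.7
tool_pos: [0.6165, -0.3127, 0.31]
ee_rot: [3.137, -0.008, -0.043]
wrist_force: [-1.1, -0.2, -0.1]
width: 0.0303
finger_force: 0.0
```

```bash
python3 - <<'E'
from fit import *
o=robot.get_obs(); print(o["time"],o["tool_pos"],o["wrist_force"])
V=[]; 
for n in("side","top"):
    s=shot(n); u=w2px(s,[[.6155,-.311,.15]])[0]
    for d in spotter.trace("job_plate",s)[:5]:
        b=d["box"]
        if np.hypot(b[0]+b[2]/2-u[0],b[1]+b[3]/2-u[1])<35: print(n,round(d["conf"],2),b,u.round()); V.append((s,d["region"].astype(np.float32))); break
    if n=="side":
        a=s["img"]; im=np.hstack([cv2.resize(a[185:305,330:430],(500,600),interpolation=2),cv2.resize(a[135:235,180:230],(300,600),interpolation=2)])
        im=np.hstack([cv2.resize(a[185:305,340:430],(375,500),interpolation=2),cv2.resize(a[140:225,180:285],(420,340),interpolation=2)[:340].copy() if 0 else cv2.copyMakeBorder(cv2.resize(a[140:225,180:285],(420,340),interpolation=2),0,160,0,0,0)])
        cv2.imwrite("pics/f13.png",im)
    hsv=cv2.cvtColor(s["img"],cv2.COLOR_BGR2HSV); m=cv2.inRange(hsv,(12,120,90),(32,255,255)); nn,l,st,c=cv2.connectedComponentsWithStats(m)
    for i in range(1,nn):
        w=px2w(s,c[i],.17)[0]
        if st[i,4]>5 and np.hypot(w[0]-.614,w[1]+.337)<.02: print("brass",st[i].tolist(),w.round(4))
E
```

```text
59.7 [ 0.61654257 -0.31267333  0.30998722] [-1.12820309 -0.17860625 -0.07036109]
side 0.88 [380.4, 223.2, 26.1, 61.0] [398. 251.]
brass [404, 247, 11, 11, 62] [ 0.6145 -0.3345  0.17  ]
brass [383, 170, 4, 2, 6] [ 0.621  -0.3404  0.17  ]
```

```bash
python3 - <<'E'
from fit import *
import fit as F
F.C[-1]=np.array([[x,y,z] for x in(-2,2) for y in(-32,32) for z in(-112,-34)])/1000.
s=shot("side")
d=[d for d in spotter.trace("job_plate",s) if abs(d["box"][0]-380)<15][0]; V=[(s,d["region"].astype(np.float32))]; print(d["box"])
def cost(q):
    r=F.sil(s,[q[0],q[1],q[2],q[3],.17]); m=V[0][1]; return 1-np.minimum(r,m).sum()/np.maximum(r,m).sum()
for p0 in ([.615,-.311,-.043,0],[.615,-.305,-.043,.05]):
    S=np.array([p0]*5); S[1,0]+=.006;S[2,1]+=.006;S[3,2]+=.1;S[4,3]+=.05
    r=minimize(cost,p0,method='Nelder-Mead',options=dict(initial_simplex=S,maxiter=200)); print(r.fun,r.x.round(4))
print("nominal",cost([.6155,-.3105,-.043,0]))
for y in(-.300,-.3105): print(y,w2px(s,[[.6155,y-.018,.17],[.6155,y+.018,.17]]).round(1).tolist())
E
```

```text
[381.3, 221.3, 30.3, 65.7]
0.057344913482666016 [ 0.6149 -0.3084 -0.0615 -0.0444]
0.05758613348007202 [ 0.6148 -0.3084 -0.0516 -0.0436]
nominal 0.13180178
-0.3 [[402.2, 246.3], [388.2, 236.8]]
-0.3105 [[406.4, 249.1], [392.2, 239.5]]
```

Request:
servo_tool(commands=[0, 0, 0, 0, 0, 0, 0.03])

```text
time: 60.12
tool_pos: [0.6152, -0.3117, 0.303]
ee_rot: [-3.14, 0.002, -0.043]
wrist_force: [0.9, -0.4, 0.1]
width: 0.0304
finger_force: 0.0
```

```bash
python3 - <<'E'
from h import *
for n in("side","top"):
    s=shot(n); E=[[.5545,.2784],[.5551,.2157],[.5561,.1565]]
    print(n,"expected lug mid",w2px(s,[[*e,.052] for e in E]).round(0).tolist())
    for d in spotter.trace("bracket1",s): 
        b=d["box"]; print(round(d["conf"],2),np.round(b),"ctr",np.round([b[0]+b[2]/2,b[1]+b[3]/2]))
    t=np.array([.5545,.2166,.029]); Rz=R.from_euler('z',.0175).as_matrix()
    for k,c,ax in(("panel_near",[-.072,0,.03],0),("panel_far",[.072,0,.03],0),("panel_left",[0,.102,.03],1),("panel_right",[0,-.102,.03],1)):
        ds=spotter.trace(k,s)[:1]; print(k,[np.round(d["box"]).tolist() for d in ds],w2px(s,t+Rz@c).round(0).tolist())
E
```

```text
side expected lug mid [[218.0, 171.0], [230.0, 181.0], [243.0, 191.0]]
0.91 [218. 328.  50.  27.] ctr [244. 342.]
0.89 [219. 175.  30.  17.] ctr [234. 183.]
0.67 [208. 163.  28.  22.] ctr [222. 174.]
0.61 [238. 183.  11.  10.] ctr [244. 189.]
0.35 [189. 147.  81.  75.] ctr [230. 184.]
panel_near [[193.0, 166.0, 39.0, 44.0]] [[210.0, 190.0]]
panel_far [] [[249.0, 169.0]]
panel_left [[245.0, 347.0, 108.0, 73.0]] [[209.0, 164.0]]
panel_right [[313.0, 190.0, 132.0, 142.0]] [[252.0, 196.0]]
top expected lug mid [[199.0, 200.0], [217.0, 200.0], [234.0, 199.0]]
0.82 [194. 184.  15.  31.] ctr [201. 199.]
0.73 [213. 185.  13.  34.] ctr [220. 202.]
0.7 [160. 263.  48.  38.] ctr [183. 282.]
0.53 [229. 186.  14.  31.] ctr [236. 201.]
0.39 [152. 161.  20.  19.] ctr [162. 170.]
panel_near [[250.0, 126.0, 33.0, 44.0]] [[216.0, 220.0]]
panel_far [[189.0, 178.0, 54.0, 3.0]] [[216.0, 179.0]]
panel_left [[187.0, 182.0, 2.0, 37.0]] [[187.0, 201.0]]
panel_right [] [[246.0, 199.0]]
```

All three brackets are in the tray where I placed them. The panels are upright, and the plate hangs 26 mm left of the collar, which means it is touching. Handing in.

```bash
python3 -c "
from bench import close_job
print(close_job())"
```

```text
the job is handed in; nothing more can be done
None
```

The job is handed in, with no verdict shown: all four panels are up, the three grey brackets stand in the tray, and the job plate hangs against the brass collar; the pink look-alike was left alone, and I found the fingertips 24.5 mm behind the reported TCP rather than 11 mm ahead.

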